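Pack the knobbed boxes and jars and pin the crate's gate

TASK

Pack all the loose boxes, tins and jars with knobbed lids into the plywood transit crate, upright and flat on its floor, in the room left beside the oblong tin that already stands in it. Then swing the crate's gate shut, take the drop pin out of its holder on the crate's side and thread it fully home through the gate's eye and the crate's eye below it. Leave that tin in the crate and the other things on the table where they are.

Things in the scene. Friction and masses are not known exactly. Their poses are not given: they have to be found in the camera images.
- crate: plywood transit crate, fixed, open on top. Inside 136 mm (x) by 272 mm (y, from the end wall at +y to the shut gate at -y); walls 8 mm thick, tops 42 mm above the table; floor 8 mm thick. Origin: centre of that inside space, at table level; z up. The -y end has only the swing gate. Outside its +x wall: the pin's eye at the -y corner and the pin's holder tube at y = -14 mm.
- gate (a joint): swing gate, a 10 mm plywood panel (top 47, foot 9 mm above the table) 15 to 165 mm from its upright hinge at crate (-84, -141) mm, its eye 184 mm from it. Rad: 0 = shut, eyes in line; grows to 1.6 as the free end swings out to crate -y. Its stop is at -0.02, so it can be pushed 4 mm past in-line. Stays where left (friction 0.1 N m, about 0.6 N at the eye); push it shut on its outer face.
- gate_hinge (a point): point on the gate's upright hinge axis, 46 mm above the table.
- gate_eye (a point): centre of the top rim of the gate's eye (the upper knuckle): a steel ring, outside 27 mm, upright hole 14.5 mm, 12 mm tall, top 46 mm above the table.
- crate_eye (a point): centre of the top rim of the crate's own fixed eye (the lower knuckle): the same ring 14 mm tall, top 26 mm above the table, at x = +100, y = -141 mm in the crate frame.
- pin_holder (a point): centre of the top rim of the holder tube on the crate's +x side in which the pin is parked at the start: hole 14.5 mm, outside 23 mm, top 46 mm above the table, x = +98, y = -14 mm in the crate frame.
- pin: steel drop pin 80 mm long, 0.09 kg. Origin: tip of its nose; z towards its head. Shank 12 mm across, nose tapering over the first 12 mm to 5 mm; collar 25 mm across from z = 42 to 46 mm, round black grip 22 mm across from 46 to 80 mm. Starts upright in the holder tube, collar on the rim; home in the eyes, its collar rests on the gate's eye.
- tea_caddy: square metal tea caddy 62 x 62 mm, 54 mm to its lid, black knob 24 mm across; its knob is a round upright grip that starts 8 mm above the lid on an 18 mm neck and ends 35 mm above the lid. Origin: centre of the underside, z up. Absent (None) in some starts
- spice_box: square wooden spice box 62 x 62 mm, 50 mm to its lid, knob 25 mm across; its knob is a round upright grip that starts 8 mm above the lid on an 18 mm neck and ends 35 mm above the lid. Origin: centre of the underside, z up. Absent (None) in some starts
- stone_jar: round white stoneware jar 61 mm across, 52 mm to its lid, wooden knob 25 mm across; its knob is a round upright grip that starts 8 mm above the lid on an 18 mm neck and ends 35 mm above the lid. Origin: centre of the underside, z up. Absent (None) in some starts
- pewter_jar: round grey metal jar 60 mm across, 53 mm to its lid, metal knob 23 mm across; its knob is a round upright grip that starts 8 mm above the lid on an 18 mm neck and ends 35 mm above the lid. Origin: centre of the underside, z up. Absent (None) in some starts
- copper_jar: round copper jar 59 mm across, 51 mm to its lid, brass knob 24 mm across; its knob is a round upright grip that starts 8 mm above the lid on an 18 mm neck and ends 35 mm above the lid. Origin: centre of the underside, z up. Absent (None) in some starts
- mustard_box: square white china mustard box 62 x 62 mm, 52 mm to its lid, wooden knob 24 mm across; its knob is a round upright grip that starts 8 mm above the lid on an 18 mm neck and ends 35 mm above the lid. Origin: centre of the underside, z up. Absent (None) in some starts
- coffee_tin: round dark metal coffee tin 62 mm across, 50 mm to its lid, black knob 25 mm across; its knob is a round upright grip that starts 8 mm above the lid on an 18 mm neck and ends 35 mm above the lid. Origin: centre of the underside, z up. Absent (None) in some starts
- tin_far: oblong flat-topped grey tin 126 x 62 mm, 51 mm tall, without a knob, already standing across the crate against its closed end (its centre at about y = +102 mm in the crate frame). Origin: centre of the underside. Either this one or tin_gate is there, the other is absent (None).
- tin_gate: the same tin, already standing across the crate at its gate end (centre at about y = -100 mm in the crate frame). Present when tin_far is absent.
- magnifier: magnifying glass lying near the far edge of the table, 175 mm long; another lot's, not part of the job
- cup: small steel cup, 54 mm across, 45 mm tall; another lot's, not part of the job
- fork: two-pronged carving fork with a wooden handle, 240 mm long, lying; another lot's, not part of the job
- reel: fishing reel, 70 mm tall; another lot's, not part of the job
- bowl: white china bowl, 90 mm across, 40 mm tall; another lot's, not part of the job
- case: blue instrument case, 70 x 100 x 57 mm; another lot's, not part of the job

How it is judged:
By the outcome, as a careful person would: the job done as asked, in the order asked, and still so for the second after the job is handed in, with the robot touching nothing.
Of tea_caddy, spice_box, stone_jar, pewter_jar, copper_jar, mustard_box, coffee_tin only 4 to 6 are there at a start; the rules pass over those that are not, and their reading is None.
Of tin_far, tin_gate only 1 to 1 are there at a start; the rules pass over those that are not, and their reading is None.
At some moment in a run one of tea_caddy, spice_box, stone_jar, pewter_jar, copper_jar, mustard_box, coffee_tin may be knocked a few centimetres aside while the robot is not near it.
It also fails if it takes over 210 s, if anything falls off the work surface, if the arm or the gripper's body presses on something with over 40 N, if the wrist force passes 120 N, or if a joint passes its speed limit or range.

ROBOT

A 6-joint arm with a two-finger parallel gripper is mounted at the origin on the work surface. World frame = base frame: x ahead of the robot, y to its left, z up, the work surface at z = 0. Lengths are in m, angles in rad, forces in N, time in s.
With the tool pointing down it reaches from about 0.3 to 0.825 m from the base axis. Payload 5.4 kg.
Tool frame: the origin (TCP) lies midway between the tips of the shut fingers; the grasp point (between the pads) lies 19 mm behind it (pinch_z is the z of the grasp point in the tool frame, in m); z points along the fingers, x is the direction in which the jaws open and shut, and the axes are right-handed (so a half turn about z gives the same grasp; the last joint's range is limited). The gripper opens to 92 mm and grips with 3 to 60 N. Pads are 20 mm wide; open, the fingers measure 128 mm over their backs; the gripper's body (75 mm by 189 mm) begins 69 mm behind the grasp point.
Start: joints at [-1.437, 0.158, 1.597, -0, 1.386, -0.21], TCP at [0.194, -0.541, 0.19] pointing down, gripper open.
Joint ranges: [-2.91, 2.91], [-0.94, 2.29], [0.18, 2.7], [-1.29, 4.43], [0.17, 2.64], [-3, 3]. Speed limits (rad/s): [2.57, 2.57, 3.14, 3.14, 3.14, 3.14].

INTERFACE

Orientations are given as [roll, pitch, yaw] about the fixed x, y, z axes, in that order (R = Rz(yaw) Ry(pitch) Rx(roll)).
In Python, from rig import get_obs, capture, finish_job, recognise, regions_of, pinch_z gives the robot as it stands.
- The arm moves only by the tool send_rows, never from a script. Its argument "series" is text: rows parted by semicolons, each of 6 numbers parted by spaces: the shift along the world's x, y, z in m, then the turn, a rotation vector about the world's x, y, z in degrees. In form: x y z wx wy wz; .... A call has 1 to 12 rows; each row is the pose to reach, as a shift and turn from the pose commanded when the call began; what a row does not reach only later rows make up. A row lasts 1/8 s, in which the tool goes at most 62.5 mm and 10.7 degrees, less where a joint would pass 70% of its speed; a pose out of reach is approached as far as the arm can. A call with a gripper value outside its range is refused whole. "fingers" is the finger opening in m, from 0 to 0.0919, set as the call begins (left out, the last holds). The fingers move at their own pace and stop on an object; "squeeze" is the grip in N (left out, the last holds). Time passes only in rows, so rows that repeat a pose let the fingers close. It gives the time, the measured TCP pose, the force and the opening at its end, in the units of the state.
- get_obs(): the state, without advancing time (a new reading comes with each control period).
- capture(name): name is "scene" or "top" or "wrist"; returns a dict with "color" (480x640x3 uint8, red, green, blue), "mtx" (3x3 intrinsics, pixels), "rvec" (rotation vector, rad) and "tvec" (3), from world to camera coordinates, as OpenCV has them. Camera axes: x right, y down, z forward; pixel columns grow to the right and rows downward; lengths in m; the calibration is good to about 2 mm. A picture is of the moment at which its call begins. There is no depth.
- finish_job(): hands the job in, once; it reports no verdict.
Trained networks look in a picture, given as the dict that the camera call returned (one of the last four; its "shot" number tells which), for a name from the list of things; names that differ only in an ending like _2 or _b are one class to them, and where a whole thing is asked for, a point or a joint stands for the part that bears it (a point fixed in the world has none). Each returns a list of dicts, best first, with "confidence" (0 to 1); they miss things now and then, are a little off and sometimes report something else, mostly with a low value. They report only what shows in the picture. A call takes as long as a camera call.
- recognise(picture, name): "box" ([left, top, right, bottom] as shares, 0 to 1, of the picture: columns of its width, rows of its height, round what is visible of it).
- regions_of(picture, name): "region" (480x640 bool, what is visible of it) and "box" ([left, top, right, bottom] as shares, 0 to 1, of the picture: columns of its width, rows of its height, round what is visible of it).
The state is a dict: "time_s": time; "joint_positions": joint angles; "qd": joint speeds; "joint_torque": joint torques, N m; "position": TCP position; "ee_rot": TCP orientation; "ft_force": force on the tool from outside, world axes, zero at the start; "moment": the same for the moment, N m; "opening": finger opening in m.
Only numpy, scipy, OpenCV 4.12 (cv2) and the standard library are available. Lean on these libraries where they do the work, as an engineer would, in place of code of your own. Each camera call takes 0.05 s, during which the arm holds its last target.

## Working session

There is one attempt and no reset: what is moved stays moved. The work goes in short steps, Python scripts to look and compute and a tool call to move; the robot and the scene stay as the last step left them, time stands still between calls to the robot, and variables do not carry over. Pictures are saved under pics/ and viewed, and the job is handed in when it is done.

Besides the shell and the picture viewer there is one more tool, called after "Emit:" as name(argument=value, ...) on one line, values as JSON. send_rows: Moves the arm, as the interface text tells. Its arguments: {"type":"object","properties":{"series":{"type":"string"},"fingers":{"type":"number"},"squeeze":{"type":"number"}},"required":["series"]}

```bash
mkdir -p pics; ls; cat > h.py <<'E'
import numpy as np, cv2
from rig import get_obs, capture, finish_job, recognise, regions_of, pinch_z
def ray(p,uv):
    R=cv2.Rodrigues(np.array(p['rvec'],float))[0];t=np.array(p['tvec'],float).ravel()
    d=R.T@np.linalg.inv(np.array(p['mtx']))@np.array([uv[0],uv[1],1.]);return -R.T@t,d
def atz(p,uv,z):
    c,d=ray(p,uv);return c+d*(z-c[2])/d[2]
def proj(p,X):
    return cv2.projectPoints(np.array(X,float).reshape(-1,3),np.array(p['rvec'],float),np.array(p['tvec'],float),np.array(p['mtx'],float),None)[0].reshape(-1,2)
def save(p,n): cv2.imwrite('pics/'+n+'.png',cv2.cvtColor(p['color'],cv2.COLOR_RGB2BGR))
E
python3 - <<'E'
from h import *
print(pinch_z, get_obs())
for n in ['scene','top','wrist']:
    p=capture(n); save(p,n+'0'); c,d=ray(p,(320,240)); print(n,c,d,p['shot'],p['mtx'][0])
E
```

```text
pics
-0.0187 {'time_s': 0.0, 'joint_positions': array([-1.43709560e+00,  1.59065004e-01,  1.59822585e+00,  3.46224638e-05,
        1.38620748e+00, -2.10091084e-01]), 'qd': array([-0.00031231,  0.00074353,  0.00179339,  0.00147941, -0.00053583,
        0.00043855]), 'joint_torque': array([ 1.64308972e-04, -3.85575628e+01, -3.22106659e+01,  7.00432132e-02,
        3.79640423e-02, -1.45695799e-04]), 'position': array([ 0.19371361, -0.54067149,  0.18921321]), 'ee_rot': array([-3.14116195e+00,  1.85668087e-03, -1.22701050e+00]), 'ft_force': array([ 0.09444919,  0.6432367 , -0.19915521]), 'moment': array([0.03319896, 0.01534084, 0.02867254]), 'opening': 0.0917876139911793}
scene [1.00040778 0.85577934 1.29768776] [-0.28857887 -0.53255781 -0.7957834 ] 1 [590.26391862   0.         316.77395722]
top [ 0.44965497 -0.00305475  1.46920136] [ 0.07963011  0.01079746 -0.9968093 ] 2 [608.78708766   0.         316.88908063]
wrist [ 0.27193565 -0.51314228  0.38315784] [-0.24894805 -0.10812068 -0.96286082] 3 [337.05567846   0.         313.40300748]
```

View pics/scene0.png

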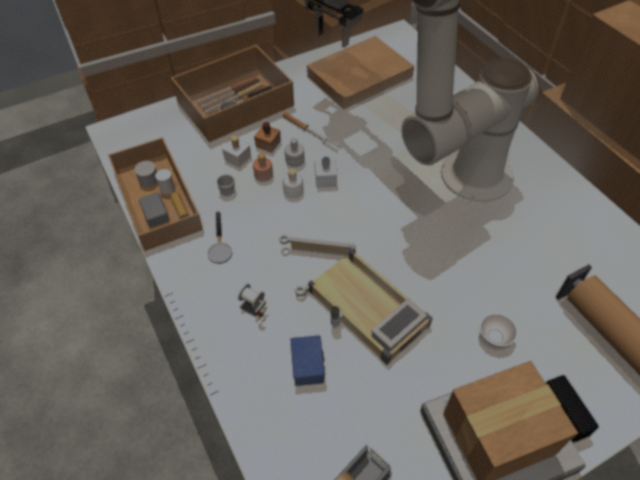

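View pics/top0.png

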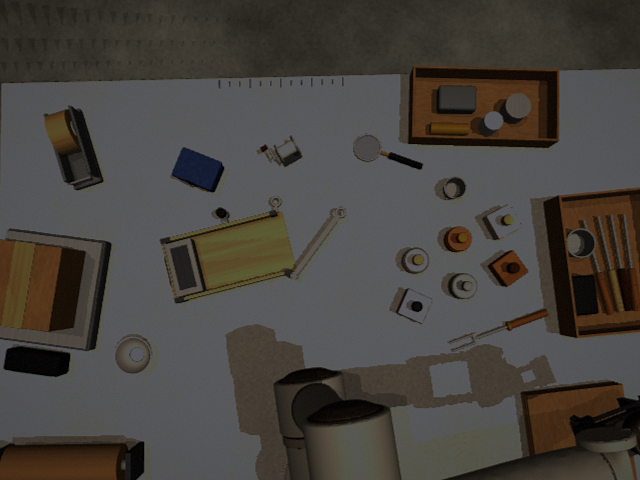

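```bash
python3 - <<'E'
from h import *
names='tea_caddy spice_box stone_jar pewter_jar copper_jar mustard_box coffee_tin tin_far tin_gate pin crate gate cup bowl case reel'.split()
for c in ['top','scene']:
    p=capture(c)
    for n in names:
        r=recognise(p,n)
        print(c,n,[(round(x['confidence'],2),(np.array(x['box'])*[640,480,640,480]).round(0).tolist()) for x in r[:2]])
E
```

```text
top tea_caddy [(0.76, [398.0, 290.0, 428.0, 323.0])]
top spice_box [(0.87, [490.0, 249.0, 529.0, 288.0]), (0.75, [159.0, 195.0, 348.0, 304.0])]
top stone_jar [(0.9, [400.0, 248.0, 432.0, 274.0]), (0.56, [114.0, 340.0, 151.0, 375.0])]
top pewter_jar [(0.91, [450.0, 277.0, 478.0, 301.0]), (0.46, [217.0, 207.0, 228.0, 219.0])]
top copper_jar [(0.88, [443.0, 225.0, 470.0, 253.0])]
top mustard_box [(0.78, [481.0, 207.0, 518.0, 239.0])]
top coffee_tin []
top tin_far [(0.86, [166.0, 240.0, 204.0, 295.0])]
top tin_gate []
top pin [(0.51, [470.0, 310.0, 547.0, 340.0])]
top crate [(0.76, [159.0, 198.0, 345.0, 304.0])]
top gate [(0.91, [290.0, 209.0, 347.0, 281.0])]
top cup [(0.84, [440.0, 178.0, 466.0, 198.0]), (0.49, [164.0, 237.0, 204.0, 294.0])]
top bowl [(0.89, [114.0, 338.0, 153.0, 376.0])]
top case []
top reel [(0.85, [263.0, 136.0, 300.0, 168.0]), (0.57, [158.0, 196.0, 348.0, 307.0])]
scene tea_caddy [(0.66, [313.0, 155.0, 335.0, 187.0])]
scene spice_box [(0.94, [255.0, 124.0, 285.0, 153.0])]
scene stone_jar [(0.85, [282.0, 168.0, 304.0, 199.0])]
scene pewter_jar [(0.78, [283.0, 141.0, 301.0, 168.0])]
scene copper_jar [(0.71, [251.0, 151.0, 274.0, 181.0]), (0.36, [281.0, 240.0, 352.0, 256.0])]
scene mustard_box [(0.59, [220.0, 136.0, 248.0, 166.0]), (0.32, [206.0, 215.0, 232.0, 263.0])]
scene coffee_tin []
scene tin_far [(0.68, [372.0, 301.0, 426.0, 350.0]), (0.4, [284.0, 140.0, 299.0, 169.0])]
scene tin_gate []
scene pin [(0.43, [312.0, 157.0, 336.0, 190.0])]
scene crate [(0.9, [276.0, 233.0, 434.0, 365.0])]
scene gate [(0.96, [275.0, 236.0, 355.0, 258.0]), (0.22, [223.0, 135.0, 248.0, 163.0])]
scene cup [(0.86, [220.0, 175.0, 231.0, 201.0]), (0.37, [208.0, 212.0, 230.0, 263.0])]
scene bowl [(0.59, [481.0, 312.0, 520.0, 349.0])]
scene case [(0.65, [372.0, 300.0, 428.0, 350.0]), (0.63, [277.0, 235.0, 431.0, 364.0])]
scene reel [(0.71, [239.0, 283.0, 266.0, 316.0])]
```

```bash
python3 - <<'E'
from h import *
p=capture('top'); s=capture('scene')
def knob(n,z):
    r=regions_of(p,n)[0]; m=r['region']; ys,xs=np.nonzero(m)
    r2=regions_of(s,n); 
    print(n,m.sum(),atz(p,(xs.mean(),ys.mean()),0.035).round(3), end=' ')
    if r2:
        ys,xs=np.nonzero(r2[0]['region']); print(atz(s,(xs.mean(),ys.mean()),0.035).round(3))
for n in 'tea_caddy spice_box stone_jar pewter_jar copper_jar mustard_box cup'.split(): knob(n,0)
print('hinge',atz(p,(292,275),.046),'geye',atz(p,(341,212),.046),'ceye',atz(p,(277,202),.026),'holder/pin',atz(p,(221,213),.08))
im=cv2.cvtColor(p['color'],cv2.COLOR_RGB2BGR)
cv2.imwrite('pics/tc.png',cv2.resize(im[180:310,150:360],None,fx=3.8,fy=3.8,interpolation=cv2.INTER_CUBIC))
cv2.imwrite('pics/tj.png',cv2.resize(im[170:360,380:560],None,fx=3.1,fy=3.1,interpolation=cv2.INTER_CUBIC))
E
```

```text
tea_caddy 721 [ 0.407 -0.202  0.035] [ 0.409 -0.199  0.035]
spice_box 785 [ 0.406 -0.204  0.035] [ 0.492 -0.419  0.035]
stone_jar 548 [ 0.513 -0.208  0.035] [ 0.516 -0.203  0.035]
pewter_jar 603 [ 0.451 -0.318  0.035] [ 0.454 -0.315  0.035]
copper_jar 562 [ 0.561 -0.309  0.035] [ 0.563 -0.307  0.035]
mustard_box 826 [ 0.599 -0.415  0.035] [ 0.603 -0.407  0.035]
cup 426 [ 0.683 -0.306  0.035] [ 0.685 -0.3    0.035]
hinge [0.48248604 0.07921721 0.046     ] geye [ 0.62848869 -0.03815554  0.046     ] ceye [0.65798454 0.11384692 0.026     ] holder/pin [0.62715971 0.23889815 0.08      ]
```

View pics/tc.png

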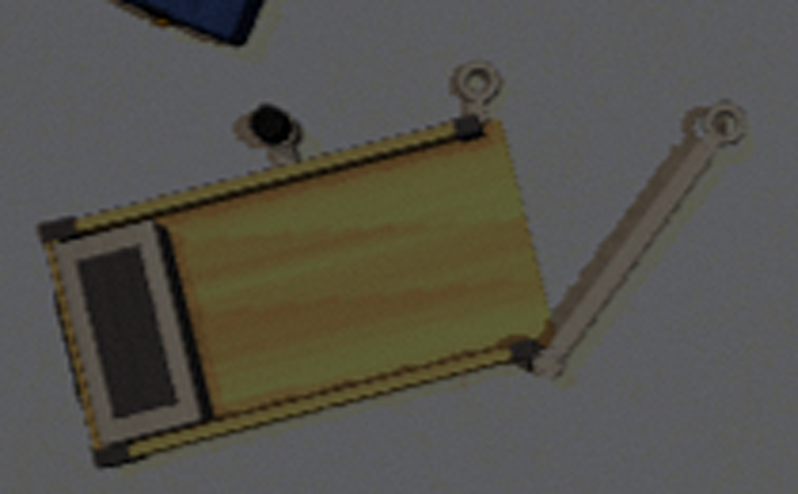

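View pics/tj.png

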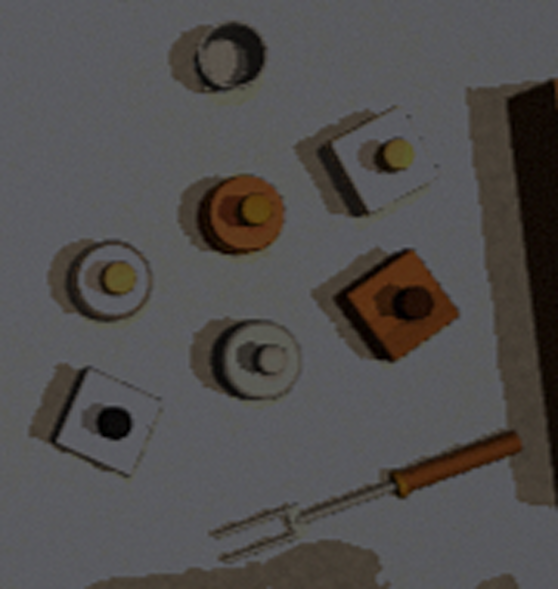

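Emit:
send_rows(series="0.3 0.24 0.06 0 0 0;0.3 0.24 0.06 0 0 0;0.3 0.24 0.06 0 0 0;0.3 0.24 0.06 0 0 0;0.3 0.24 0.06 0 0 0;0.3 0.24 0.06 0 0 0;0.3 0.24 0.06 0 0 0;0.3 0.24 0.06 0 0 0;0.3 0.24 0.06 0 0 0;0.3 0.24 0.06 0 0 0", fingers=0.05, squeeze=25)

```text
time_s: 3.9
position: [0.4927, -0.3024, 0.2499]
ee_rot: [3.141, 0.0, -1.229]
ft_force: [0.1, -0.2, -0.1]
opening: 0.0498
```

```bash
python3 - <<'E'
from h import *
o=get_obs();print(o['time_s'],o['position'],o['ee_rot'])
p=capture('wrist');save(p,'w1')
for n in 'tea_caddy spice_box stone_jar pewter_jar copper_jar mustard_box coffee_tin'.split():
    r=regions_of(p,n)
    for x in r[:2]:
        m=x['region'];ys,xs=np.nonzero(m); print(n,round(x['confidence'],2),m.sum(),xs.mean().round(),ys.mean().round(),atz(p,(xs.mean(),ys.mean()),0.04).round(3))
E
```

```text
3.9 [ 0.49267244 -0.30240916  0.2498534 ] [ 3.14110831e+00  4.59159658e-04 -1.22924982e+00]
tea_caddy 0.65 2953 219.0 251.0 [ 0.41  -0.206  0.04 ]
tea_caddy 0.47 3589 436.0 162.0 [ 0.6   -0.415  0.04 ]
spice_box 0.59 2952 406.0 247.0 [ 0.493 -0.425  0.04 ]
stone_jar 0.65 2369 247.0 173.0 [ 0.514 -0.212  0.04 ]
pewter_jar 0.56 2054 315.0 249.0 [ 0.453 -0.319  0.04 ]
copper_jar 0.6 2132 342.0 163.0 [ 0.562 -0.312  0.04 ]
mustard_box 0.64 3609 436.0 162.0 [ 0.6   -0.415  0.04 ]
```

View pics/w1.png

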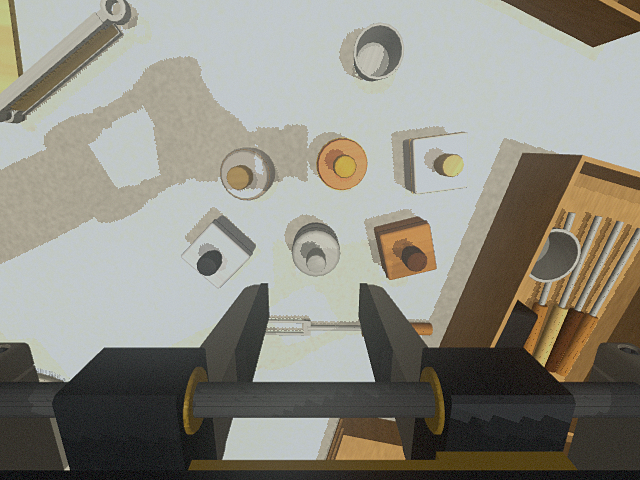

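```bash
cat >> h.py <<'E'
from scipy.optimize import minimize
S=dict(tea_caddy=('s',62,54,24),spice_box=('s',62,50,25),stone_jar=('r',61,52,25),pewter_jar=('r',60,53,23),copper_jar=('r',59,51,24),mustard_box=('s',62,52,24),coffee_tin=('r',62,50,25))
def circ(d,z,n=48):
    a=np.linspace(0,2*np.pi,n,endpoint=False);return np.c_[d/2*np.cos(a),d/2*np.sin(a),np.full(n,z)]
def sil(p,n,x,y,yaw,z0=0.,F=4):
    k,w,h,kd=S[n];w,h,kd=w/1e3,h/1e3,kd/1e3
    if k=='s':
        sq=np.array([[1,1],[1,-1],[-1,-1],[-1,1]])*w/2; B=np.vstack([np.c_[sq,np.full(4,z)] for z in(0,h)])
    else: B=np.vstack([circ(w,0),circ(w,h)])
    K=np.vstack([circ(kd,h+.008),circ(kd,h+.035)]);N=np.vstack([circ(.018,h),circ(.018,h+.01)])
    R=np.array([[np.cos(yaw),-np.sin(yaw)],[np.sin(yaw),np.cos(yaw)]])
    im=np.zeros((480*F,640*F),np.uint8)
    for P in(B,K,N):
        P=P.copy();P[:,:2]=P[:,:2]@R.T+[x,y];P[:,2]+=z0
        u=proj(p,P); hull=cv2.convexHull(np.float32(u*F+F/2)); cv2.fillPoly(im,[np.int32(hull.round())],1)
    return im
def fit(p,n,m,x0,z0=0.,yaw0=None):
    ys,xs=np.nonzero(m);F=4
    M=cv2.resize(m.astype(np.uint8),None,fx=F,fy=F,interpolation=cv2.INTER_NEAREST)
    def c(v):
        s=sil(p,n,v[0],v[1],v[2] if len(v)>2 else 0,z0,F); i=(s&M).sum();return 1-i/max(1,(s|M).sum())
    best=None
    yl=[None] if S[n][0]=='r' else ([yaw0] if yaw0 is not None else np.radians([-30,0,30,45+15]))
    for y in yl:
        v0=[x0[0],x0[1]]+([] if y is None else [y])
        sx=np.array([v0]+[np.array(v0)+d for d in np.diag([.008,.008]+([] if y is None else [.25]))])
        r=minimize(c,v0,method='Nelder-Mead',options=dict(initial_simplex=sx,xatol=1e-4,fatol=1e-4,maxiter=90))
        if best is None or r.fun<best.fun:best=r
    v=best.x.copy()
    if len(v)>2: v[2]=(v[2]+np.pi/4)%(np.pi/2)-np.pi/4
    return v,1-best.fun
def find(cam,n,near=None,z0=0.,yaw0=None,maxd=.06):
    p=capture(cam);R=regions_of(p,n)
    for r in R:
        ys,xs=np.nonzero(r['region']);x0=atz(p,(xs.mean(),ys.mean()),.04+z0)
        if near is not None and np.hypot(*(x0[:2]-near))>maxd: continue
        v,i=fit(p,n,r['region'],x0,z0,yaw0);return v,i,r['confidence'],p
    return None,0,0,p
E
python3 - <<'E'
from h import *
for n in list(S)[:6]:
    v,i,c,p=find('wrist',n); print('wrist',n,v.round(4),round(i,3),round(c,2), np.degrees(v[2]) if len(v)>2 else '')
for n,nr in [('tea_caddy',(.41,-.2)),('spice_box',(.49,-.425)),('stone_jar',(.51,-.21)),('mustard_box',(.6,-.41))]:
    v,i,c,p=find('scene',n,nr); print('scene',n,None if v is None else v.round(4),round(i,3))
E
```

```text
wrist tea_caddy [ 0.4075 -0.2042 -0.4472] 0.96 0.85 -25.62201423681261
wrist spice_box [ 0.4896 -0.4269  0.615 ] 0.933 0.84 35.23680527571329
wrist stone_jar [ 0.5143 -0.2128] 0.905 0.9 
wrist pewter_jar [ 0.4524 -0.3196] 0.949 0.67 
wrist copper_jar [ 0.5616 -0.3116] 0.95 0.93 Traceback (most recent call last):
  File "<stdin>", line 3, in <module>
AttributeError: 'NoneType' object has no attribute 'round'
```

Emit:
send_rows(series="-0.01 0.52 0.03 0 0 0;-0.01 0.52 0.03 0 0 0;-0.01 0.52 0.03 0 0 0;-0.01 0.52 0.03 0 0 0;-0.01 0.52 0.03 0 0 0;-0.01 0.52 0.03 0 0 0;-0.01 0.52 0.03 0 0 0;-0.01 0.52 0.03 0 0 0;-0.01 0.52 0.03 0 0 0;-0.01 0.52 0.03 0 0 0;-0.01 0.52 0.03 0 0 0")

```text
time_s: 6.28
position: [0.4839, 0.2177, 0.2801]
ee_rot: [3.141, -0.0, -1.228]
ft_force: [0.3, 0.0, 0.2]
opening: 0.0497
```

```bash
python3 - <<'E'
from h import *
o=get_obs();print(o['time_s'],o['position'],o['ee_rot'])
p=capture('wrist');save(p,'w2')
import pickle;pickle.dump(p,open('w2.pkl','wb'))
im=cv2.cvtColor(p['color'],cv2.COLOR_RGB2BGR)
c,d=ray(p,(320,240));print(c,d)
cv2.imwrite('pics/w2z.png',cv2.resize(im[0:330,100:540],None,fx=1.8,fy=1.8,interpolation=cv2.INTER_CUBIC))
E
```

```text
6.275 [0.48389657 0.21772576 0.28007342] [ 3.14127990e+00 -4.54903506e-04 -1.22775289e+00]
[0.56212712 0.24569252 0.47384869] [-0.24897698 -0.11004238 -0.9626356 ]
```

View pics/w2.png

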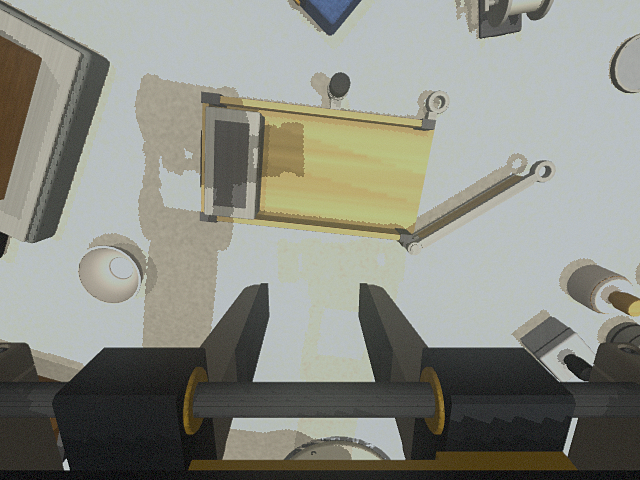

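```bash
python3 - <<'E'
from h import *
import pickle;p=pickle.load(open('w2.pkl','rb'))
im=cv2.cvtColor(p['color'],cv2.COLOR_RGB2BGR)
T=[]
for (u,v) in [(215,105),(430,110),(210,215),(412,240),(340,92),(540,172)]:
    c=im[v-25:v+25,u-25:u+25]; c=cv2.resize(c,(250,250),interpolation=cv2.INTER_NEAREST)
    for k in range(0,250,50): cv2.putText(c,str(u-25+k//5),(k,8),0,.3,(0,0,255));cv2.putText(c,str(v-25+k//5),(0,k+8),0,.3,(255,0,0)); cv2.line(c,(k,0),(k,249),(0,0,255),1);cv2.line(c,(0,k),(249,k),(255,0,0),1)
    T.append(c)
cv2.imwrite('pics/w2g.png',np.vstack([np.hstack(T[:3]),np.hstack(T[3:])]))
E
```

```text
(no output)
```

View pics/w2g.png

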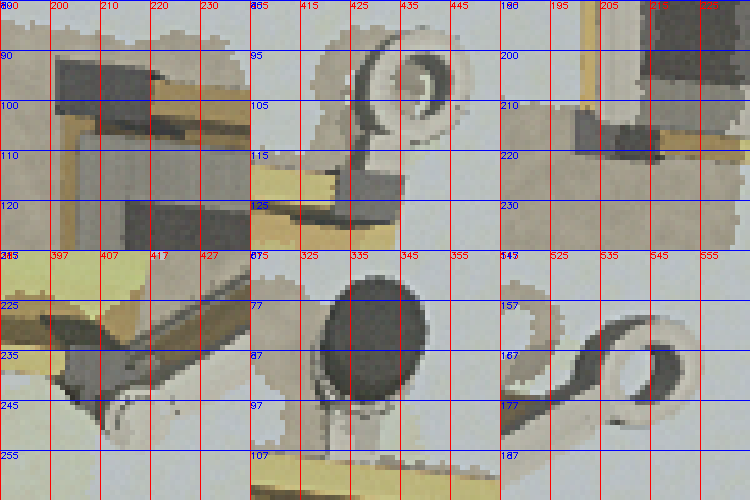

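```bash
cat >> h.py <<'E'
from scipy.optimize import least_squares
def c2w(C,P):
    P=np.atleast_2d(np.array(P,float)); P=P/1000; c,s=np.cos(C[2]),np.sin(C[2])
    return np.c_[C[0]+c*P[:,0]-s*P[:,1],C[1]+s*P[:,0]+c*P[:,1],P[:,2]]
def crate_wires(C):
    L=[]
    for a in [[(76,144,42),(76,-136,42)],[(68,136,42),(68,-136,42)],[(-76,144,42),(-76,-136,42)],[(-68,136,42),(-68,-136,42)],[(-76,144,42),(76,144,42)],[(-68,136,42),(68,136,42)],[(-68,-136,8),(68,-136,8)]]: L.append(c2w(C,a))
    for (x,y,z,d) in [(100,-141,26,27),(100,-141,26,14.5),(98,-14,46,23),(98,-14,84,22)]:
        a=np.linspace(0,2*np.pi,40);L.append(c2w(C,np.c_[x+d/2*np.cos(a),y+d/2*np.sin(a),np.full(40,z)]))
    return L
def gate_wires(C,g):
    h=np.array([-84,-141]);L=[]; u=np.array([np.cos(-g),np.sin(-g)]);n=np.array([-u[1],u[0]])
    for s in(-5,5):
        a=[h+15*u+s*n,h+165*u+s*n];L.append(c2w(C,[[*q,47] for q in a]))
    e=h+184*u;t=np.linspace(0,2*np.pi,40)
    for d in(27,14.5):L.append(c2w(C,np.c_[e[0]+d/2*np.cos(t),e[1]+d/2*np.sin(t),np.full(40,46)]))
    return L
def overlay(p,L,F=3):
    im=cv2.resize(cv2.cvtColor(p['color'],cv2.COLOR_RGB2BGR),None,fx=F,fy=F,interpolation=cv2.INTER_NEAREST)
    for a in L: cv2.polylines(im,[np.int32((proj(p,a)*F+F/2).round())],False,(0,0,255),1)
    return im
E
python3 - <<'E'
from h import *
import pickle;p=pickle.load(open('w2.pkl','rb'))
pts=[((100,-141,26),(439.2,100.5)),((98,-14,84),(340.5,82.7))]
W=[((76,0),(230,97)),((76,0),(412,118.2))]
def res(C):
    r=[]
    for P,uv in pts: r+=list(proj(p,c2w(C,P))[0]-uv)
    for (x,_),uv in W:
        q=atz(p,uv,.042); d=q[:2]-C[:2]; r.append((d[0]*np.cos(C[2])+d[1]*np.sin(C[2])-x/1e3)*800)
    return r
s=least_squares(res,[.537,.234,.195]);C=s.x;print(C,np.round(s.fun,2))
e=atz(p,(545.2,172),.046)
h=c2w(C,(-84,-141,46))[0]; d=e-h; print('r',np.hypot(*d[:2]),'g',C[2]-np.arctan2(d[1],d[0]),e)
g=C[2]-np.arctan2(d[1],d[0])
im=overlay(p,crate_wires(C)+gate_wires(C,g))
cv2.imwrite('pics/o1.png',im[200:760,560:1360]);cv2.imwrite('pics/o2.png',im[200:760,1100:1900])
np.save('C.npy',C)
E
```

```text
[0.53174505 0.23035451 0.2392152 ] [ 0.27  0.46 -0.26 -0.07  0.1  -0.49]
r 0.18193302773653686 g 0.8902392627565239 [ 0.62826669 -0.03678505  0.046     ]
```

View pics/o1.png

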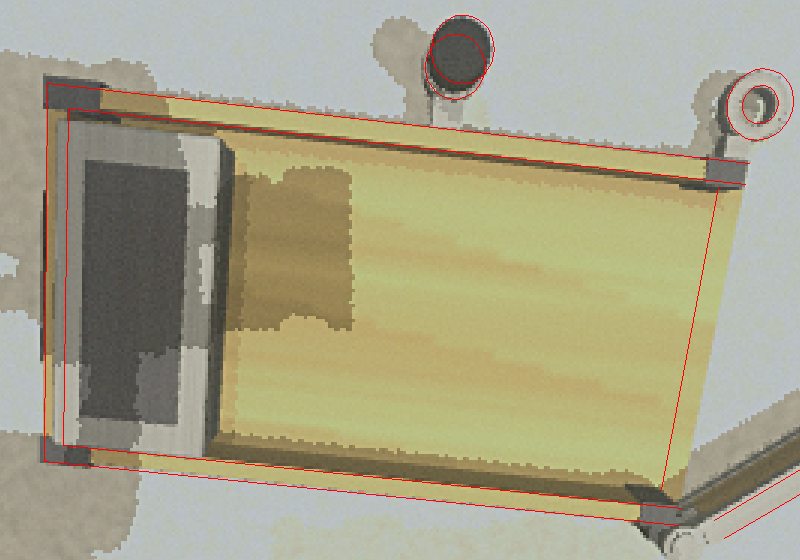

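View pics/o2.png

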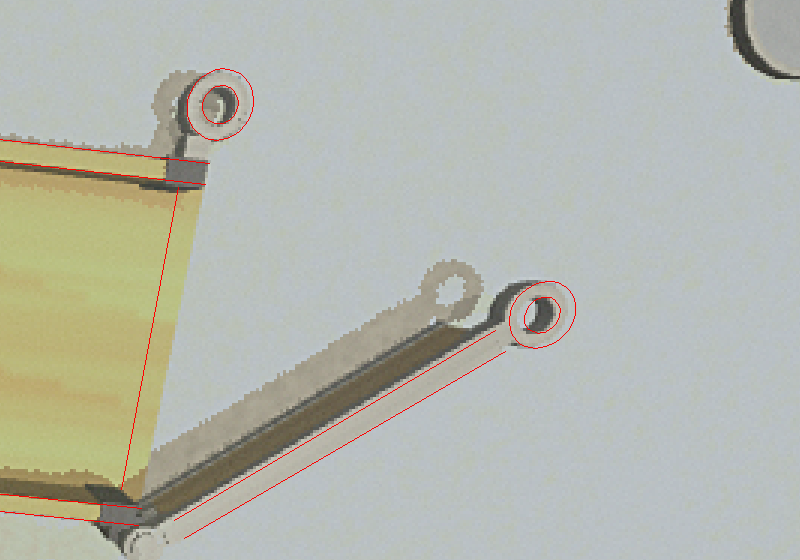

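Emit:
send_rows(series="-0.076 -0.422 -0.08 0 0 44.7;-0.076 -0.422 -0.08 0 0 44.7;-0.076 -0.422 -0.08 0 0 44.7;-0.076 -0.422 -0.08 0 0 44.7;-0.076 -0.422 -0.08 0 0 44.7;-0.076 -0.422 -0.08 0 0 44.7;-0.076 -0.422 -0.08 0 0 44.7;-0.076 -0.422 -0.08 0 0 44.7;-0.076 -0.422 -0.08 0 0 44.7;-0.076 -0.422 -0.08 0 0 44.7", fingers=0.05)

```text
time_s: 7.58
position: [0.4076, -0.2031, 0.2004]
ee_rot: [-3.141, -0.0, -0.448]
ft_force: [-0.0, 0.1, -1.1]
opening: 0.0502
```

```bash
python3 - <<'E'
from h import *
import pickle;p=pickle.load(open('w2.pkl','rb'))
pts=[((100,-141,26),(439.,100.8)),((98,-14,84),(340.5,82.7)),((-84,-141,46),(416,248.3))]
W=[((76,0),(230,97)),((76,0),(412,118.2)),((-76,0),(286.7,229))]
def res(C):
    r=[]
    for P,uv in pts: r+=list(proj(p,c2w(C,P))[0]-uv)
    for (x,_),uv in W:
        q=atz(p,uv,.042); d=q[:2]-C[:2]; r.append((d[0]*np.cos(C[2])+d[1]*np.sin(C[2])-x/1e3)*800)
    return r
s=least_squares(res,[.537,.234,.195]);C=s.x;print(C,np.round(s.fun,2)); np.save('C.npy',C)
for uv in [((205+560)/3,(460+200)/3),((225+560)/3,(135+200)/3)]:
    q=atz(p,uv,.051); d=q[:2]-C[:2];c,si=np.cos(C[2]),np.sin(C[2]); print('tin edge',d[0]*c+d[1]*si,-d[0]*si+d[1]*c)
o=get_obs();print(o['time_s'],o['position'],o['ee_rot'])
p=capture('wrist');save(p,'w3')
for n in S:
    r=regions_of(p,n)
    if r:
        ys,xs=np.nonzero(r[0]['region']);v,i=fit(p,n,r[0]['region'],atz(p,(xs.mean(),ys.mean()),.04)); print(n,v.round(4),round(i,3),round(r[0]['confidence'],2),xs.mean().round(),ys.mean().round())
E
```

```text
[0.53157682 0.23012305 0.24042103] [ 0.51  0.21 -0.23  0.15 -0.31 -0.04  0.38 -0.42 -0.32]
tin edge -0.06646863253163146 0.0726062679224325
tin edge 0.06355998805850101 0.07169106746903814
7.575 [ 0.40764462 -0.20310366  0.20043315] [-3.14118038e+00 -1.65898572e-04 -4.47721181e-01]
tea_caddy [ 0.4068 -0.2043 -0.4419] 0.954 0.83 313.0 225.0
spice_box [ 0.4912 -0.4026  0.2798] 0.334 0.97 448.0 334.0
pewter_jar [ 0.4519 -0.3162] 0.52 0.65 395.0 287.0
copper_jar [ 0.56   -0.3102] 0.913 0.65 478.0 251.0
mustard_box [ 0.5991 -0.4159  0.4659] 0.946 0.86 537.0 313.0
```

View pics/w3.png

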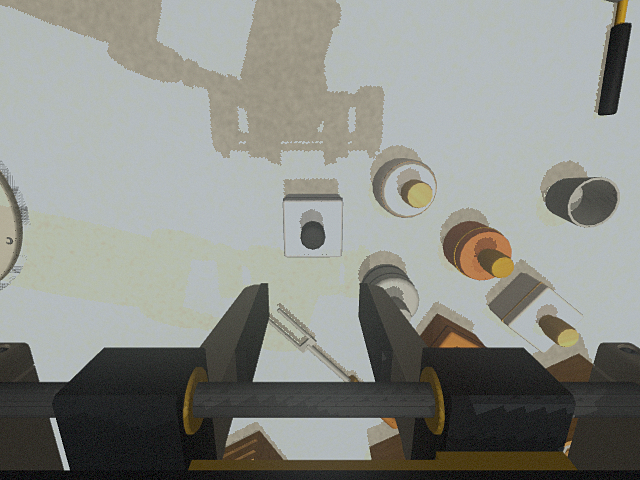

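Emit:
send_rows(series="-0.0007 -0.0011 -0.05 0 0 0;-0.0007 -0.0011 -0.1 0 0 0;-0.0007 -0.0011 -0.13 0 0 0;-0.0007 -0.0011 -0.141 0 0 0;-0.0007 -0.0011 -0.141 0 0 0")

```text
time_s: 8.6
position: [0.4072, -0.2044, 0.0594]
ee_rot: [-3.142, 0.0, -0.447]
ft_force: [0.7, -0.8, -0.1]
opening: 0.0499
```

Emit:
send_rows(series="0 0 0 0 0 0;0 0 0 0 0 0;0 0 0 0 0 0;0 0 0 0 0 0;0 0 0 0 0 0;0 0 0.02 0 0 0;0 0 0.06 0 0 0;0 0 0.1 0 0 0;0 0 0.1 0 0 0", fingers=0, squeeze=25)

```text
time_s: 9.72
position: [0.4089, -0.206, 0.1621]
ee_rot: [3.14, -0.006, -0.447]
ft_force: [-0.1, -0.0, -1.6]
opening: 0.0223
```

```bash
python3 - <<'E'
from h import *
o=get_obs();print(o['time_s'],o['position'],o['ee_rot'],o['ft_force'])
p=capture('wrist');save(p,'w4')
r=regions_of(p,'tea_caddy')
for q in r[:1]:
    ys,xs=np.nonzero(q['region']);print(q['confidence'],xs.mean(),ys.mean(),xs.size)
E
```

```text
9.725 [ 0.40891939 -0.2059771   0.16209909] [ 3.13986024 -0.00646906 -0.44679725] [-0.08492497 -0.01930625 -1.58258839]
0.61 312.4761602840477 261.56720770986556 7886
```

View pics/w4.png

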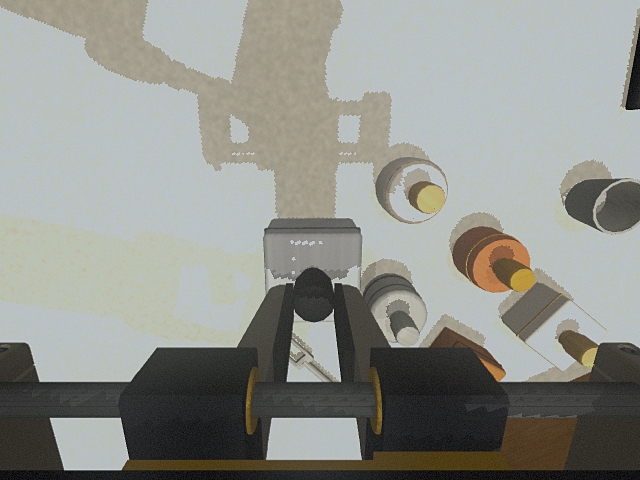

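```bash
cat >> h.py <<'E'
C=np.load('C.npy') if __import__('os').path.exists('C.npy') else None
SL=dict(A=(33.5,35),B=(-33.5,35),C=(33.5,-32),D=(-33.5,-32),E=(33.5,-99.5),F=(-33.5,-99.5))
def go(xy,yaw_deg=None):
    o=get_obs();P=o['position'];d=np.array(xy[:2])-P[:2];s='t %.1f pos %s yaw %.2f  shift %.4f %.4f'%(o['time_s'],P.round(4),np.degrees(o['ee_rot'][2]),*d)
    if yaw_deg is not None: s+=' turn %.2f'%((yaw_deg-np.degrees(o['ee_rot'][2])+180)%360-180)
    print(s)
def slot(k): return c2w(C,[[*SL[k],0]])[0]
E
python3 - <<'E'
from h import *
print(C,np.degrees(C[2]))
for k in SL: print(k,slot(k).round(4))
go(slot('A'),np.degrees(C[2]))
E
```

```text
[0.53157682 0.23012305 0.24042103] 13.775110490463284
A [0.5558 0.2721 0.    ]
B [0.4907 0.2561 0.    ]
C [0.5717 0.207  0.    ]
D [0.5067 0.1911 0.    ]
E [0.5878 0.1415 0.    ]
F [0.5227 0.1255 0.    ]
t 9.8 pos [ 0.4067 -0.2041  0.1582] yaw -25.60  shift 0.1491 0.4762 turn 39.38
```

Emit:
send_rows(series="0 0 0.04 0 0 0;0.149 0.476 0.04 0 0 39.4;0.149 0.476 0.04 0 0 39.4;0.149 0.476 0.04 0 0 39.4;0.149 0.476 0.04 0 0 39.4;0.149 0.476 0.04 0 0 39.4;0.149 0.476 0.04 0 0 39.4;0.149 0.476 0.04 0 0 39.4;0.149 0.476 0.04 0 0 39.4;0.149 0.476 0.04 0 0 39.4;0.149 0.476 0.04 0 0 39.4;0.149 0.476 0.04 0 0 39.4")

```text
time_s: 11.32
position: [0.5556, 0.2703, 0.1983]
ee_rot: [3.141, 0.002, 0.239]
ft_force: [-0.3, -1.1, -0.7]
opening: 0.0223
```

```bash
python3 - <<'E'
from h import *
go(slot('A'),np.degrees(C[2]))
p=capture('wrist');save(p,'w5')
im=overlay(p,crate_wires(C),2);cv2.imwrite('pics/w5o.png',cv2.resize(im,(800,600)))
E
```

```text
t 11.3 pos [0.5556 0.2703 0.1983] yaw 13.72  shift 0.0002 0.0018 turn 0.06
```

View pics/w5o.png

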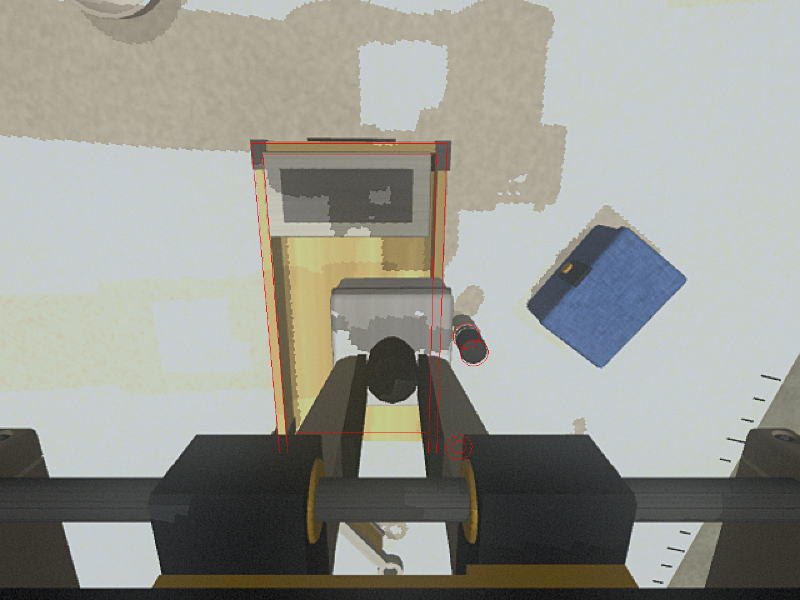

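Emit:
send_rows(series="0 0 -0.05 0 0 0;0 0 -0.08 0 0 0;0 0 -0.105 0 0 0;0 0 -0.115 0 0 0;0 0 -0.122 0 0 0;0 0 -0.127 0 0 0;0 0 -0.13 0 0 0;0 0 -0.131 0 0 0")

```text
time_s: 12.38
position: [0.5564, 0.2715, 0.0687]
ee_rot: [3.141, -0.001, 0.241]
ft_force: [-0.4, -0.4, 2.0]
opening: 0.0223
```

```bash
python3 - <<'E'
from h import *
go(slot('A'),np.degrees(C[2]));print(get_obs()['ft_force'])
E
```

```text
t 12.4 pos [0.5564 0.2715 0.0687] yaw 13.80  shift -0.0006 0.0006 turn -0.03
[-0.36102119 -0.40466791  2.01706046]
```

Emit:
send_rows(series="0 0 -0.001 0 0 0;0 0 -0.001 0 0 0;0 0 -0.001 0 0 0;0 0 -0.001 0 0 0;0 0 0.02 0 0 0;0 0 0.06 0 0 0;0 0 0.12 0 0 0;0 0 0.13 0 0 0", fingers=0.048)

```text
time_s: 13.38
position: [0.559, 0.2724, 0.2041]
ee_rot: [-3.141, -0.01, 0.241]
ft_force: [-0.0, 0.0, -0.8]
opening: 0.048
```

```bash
python3 - <<'E'
from h import *
v,i,c,p=find('wrist','tea_caddy',slot('A')[:2],.008,C[2],.1);save(p,'w6')
if v is not None:
    d=v[:2]-C[:2];c_,s_=np.cos(C[2]),np.sin(C[2]);print('tea in crate',d[0]*c_+d[1]*s_,-d[0]*s_+d[1]*c_,np.degrees(v[2]-C[2]),i)
go((.4896,-.4269),35.2)
E
```

```text
t 13.5 pos [0.5571 0.2719 0.2   ] yaw 13.80  shift -0.0675 -0.6988 turn 21.40
```

View pics/w6.png

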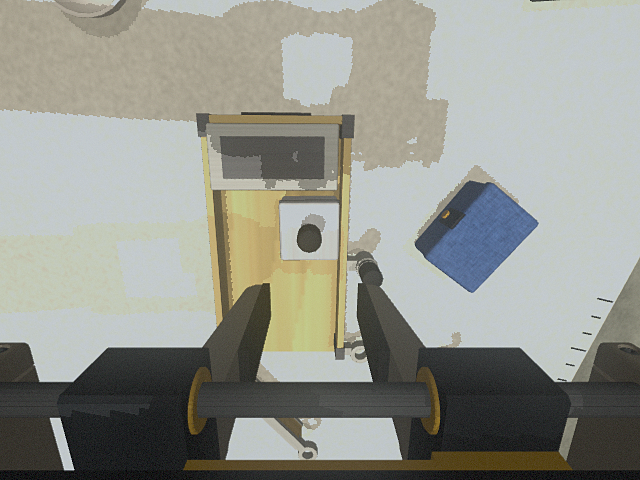

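Emit:
send_rows(series="-0.0675 -0.699 0 0 0 21.4;-0.0675 -0.699 0 0 0 21.4;-0.0675 -0.699 0 0 0 21.4;-0.0675 -0.699 0 0 0 21.4;-0.0675 -0.699 0 0 0 21.4;-0.0675 -0.699 0 0 0 21.4;-0.0675 -0.699 0 0 0 21.4;-0.0675 -0.699 0 0 0 21.4;-0.0675 -0.699 0 0 0 21.4;-0.0675 -0.699 0 0 0 21.4;-0.0675 -0.699 0 0 0 21.4;-0.0675 -0.699 0 0 0 21.4")

```text
time_s: 14.98
position: [0.4864, -0.4298, 0.1948]
ee_rot: [-3.137, 0.001, 0.611]
ft_force: [0.3, 1.2, 0.2]
opening: 0.048
```

Emit:
send_rows(series="0 0 0 0 0 0;0 0 0 0 0 0;0 0 0 0 0 0")

```text
time_s: 15.35
position: [0.489, -0.4258, 0.1979]
ee_rot: [-3.141, -0.0, 0.616]
ft_force: [0.1, -0.7, 0.8]
opening: 0.0482
```

```bash
cat > look.py <<'E'
from h import *
import sys
n=sys.argv[1];near=(float(sys.argv[2]),float(sys.argv[3]))
for k in range(3):
    v,i,c,p=find('wrist',n,near,maxd=.08)
    if v is not None: break
save(p,sys.argv[4]);print(n,v,i,c)
if v is not None: go(v,np.degrees(v[2]) if len(v)>2 else None)
E
python3 look.py spice_box .49 -.427 w7
```

```text
spice_box [ 0.48996936 -0.42686343  0.58483902] 0.9377946100581905 0.59
t 15.4 pos [ 0.489  -0.4263  0.1983] yaw 35.28  shift 0.0009 -0.0006 turn -1.77
```

View pics/w7.png

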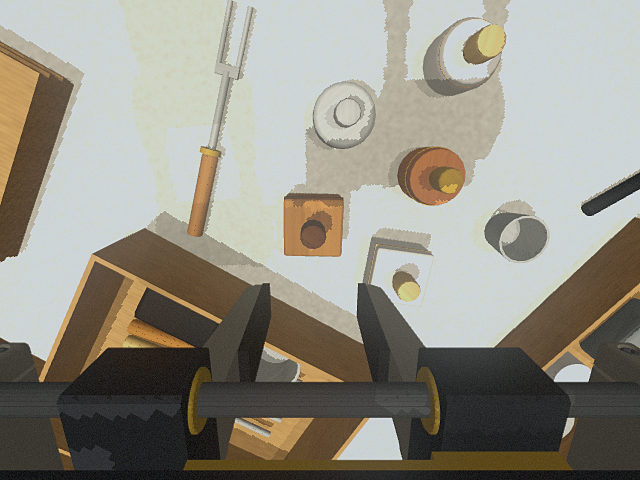

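Emit:
send_rows(series="0.0005 -0.0006 -0.05 0 0 -1;0.0005 -0.0006 -0.1 0 0 -1;0.0005 -0.0006 -0.13 0 0 -1;0.0005 -0.0006 -0.143 0 0 -1;0.0005 -0.0006 -0.143 0 0 -1")

```text
time_s: 16.08
position: [0.4892, -0.4277, 0.0552]
ee_rot: [-3.141, 0.0, 0.597]
ft_force: [0.0, 0.4, 0.2]
opening: 0.048
```

Emit:
send_rows(series="0 0 0 0 0 0;0 0 0 0 0 0;0 0 0 0 0 0;0 0 0 0 0 0;0 0 0 0 0 0;0 0 0.02 0 0 0;0 0 0.06 0 0 0;0 0 0.12 0 0 0;0 0 0.143 0 0 0;0 0 0.143 0 0 0", fingers=0)

```text
time_s: 17.32
position: [0.4897, -0.4291, 0.2011]
ee_rot: [3.137, 0.0, 0.597]
ft_force: [-0.2, 0.2, -3.6]
opening: 0.0228
```

```bash
python3 - <<'E'
from h import *
go(slot('B'),np.degrees(C[2]))
E
```

```text
t 17.3 pos [ 0.4897 -0.4291  0.2011] yaw 34.19  shift 0.0010 0.6853 turn -20.42
```

Emit:
send_rows(series="0.001 0.683 0 0 0 -20.4;0.001 0.683 0 0 0 -20.4;0.001 0.683 0 0 0 -20.4;0.001 0.683 0 0 0 -20.4;0.001 0.683 0 0 0 -20.4;0.001 0.683 0 0 0 -20.4;0.001 0.683 0 0 0 -20.4;0.001 0.683 0 0 0 -20.4;0.001 0.683 0 0 0 -20.4;0.001 0.683 0 0 0 -20.4;0.001 0.683 0 0 0 -20.4;0.001 0.683 0 0 0 -20.4")

```text
time_s: 18.82
position: [0.4875, 0.2583, 0.1955]
ee_rot: [-3.14, 0.005, 0.246]
ft_force: [-0.0, 0.4, -3.3]
opening: 0.0229
```

Emit:
send_rows(series="0 0 0 0 0 0;0 0 0 0 0 0;0 0 0 0 0 0")

```text
time_s: 19.2
position: [0.4902, 0.2538, 0.198]
ee_rot: [3.141, 0.0, 0.239]
ft_force: [-0.6, -0.4, -2.8]
opening: 0.0231
```

```bash
python3 - <<'E'
from h import *
go(slot('B'),np.degrees(C[2]))
p=capture('wrist');save(p,'w8')
E
```

```text
t 19.2 pos [0.4902 0.2538 0.198 ] yaw 13.69  shift 0.0005 0.0024 turn 0.09
```

View pics/w8.png

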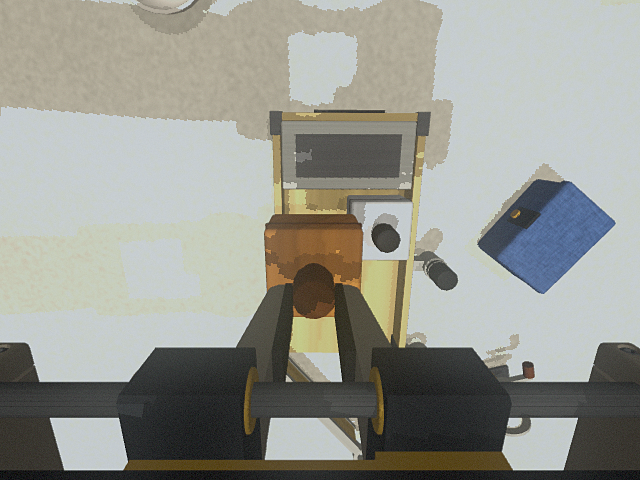

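Emit:
send_rows(series="0.0005 0.0016 -0.05 0 0 0;0.0005 0.0016 -0.08 0 0 0;0.0005 0.0016 -0.105 0 0 0;0.0005 0.0016 -0.118 0 0 0;0.0005 0.0016 -0.126 0 0 0;0.0005 0.0016 -0.131 0 0 0;0.0005 0.0016 -0.134 0 0 0;0.0005 0.0016 -0.1345 0 0 0")

```text
time_s: 20.25
position: [0.4914, 0.2575, 0.0655]
ee_rot: [-3.14, -0.002, 0.241]
ft_force: [-3.9, 1.8, 6.4]
opening: 0.0228
```

Emit:
send_rows(series="0 0 -0.001 0 0 0;0 0 -0.001 0 0 0;0 0 -0.001 0 0 0;0 0 -0.001 0 0 0;0 0 0.02 0 0 0;0 0 0.06 0 0 0;0 0 0.12 0 0 0;0 0 0.135 0 0 0;0 0 0.135 0 0 0", fingers=0.046)

```text
time_s: 21.38
position: [0.4912, 0.2567, 0.1995]
ee_rot: [3.142, -0.002, 0.241]
ft_force: [0.3, -0.2, -0.7]
opening: 0.046
```

```bash
python3 - <<'E'
from h import *
go((.5991,-.4159),26.7)
p=capture('wrist');save(p,'w9')
E
```

```text
t 21.4 pos [0.4912 0.2567 0.1995] yaw 13.80  shift 0.1079 -0.6726 turn 12.90
```

View pics/w9.png

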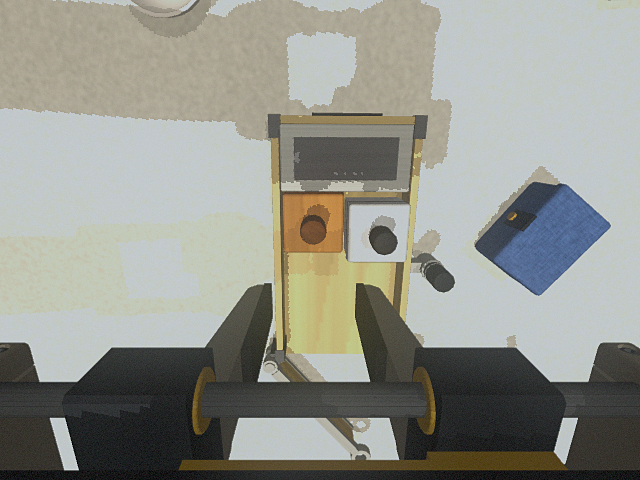

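```bash
cat > inc.py <<'E'
from h import *
import sys
p=capture('wrist');c_,s_=np.cos(C[2]),np.sin(C[2])
for n in sys.argv[1:]:
    for r in regions_of(p,n):
        ys,xs=np.nonzero(r['region']);x0=atz(p,(xs.mean(),ys.mean()),.048);d=x0[:2]-C[:2]
        if np.hypot(*d)>.15: continue
        v,i=fit(p,n,r['region'],x0,.008,C[2]);d=v[:2]-C[:2]
        print(n,'crate x %.1f y %.1f'%tuple(1e3*np.array([d[0]*c_+d[1]*s_,-d[0]*s_+d[1]*c_])),'yaw %.1f'%np.degrees(v[2]-C[2]) if len(v)>2 else '','iou %.2f'%i,v.round(4));break
    else: print(n,'none')
E
python3 inc.py tea_caddy spice_box
```

```text
tea_caddy crate x 33.8 y 31.1 yaw 1.6 iou 0.96 [0.557  0.2684 0.2692]
spice_box crate x -32.2 y 38.6 yaw 1.0 iou 0.92 [0.4911 0.26   0.2582]
```

Emit:
send_rows(series="0.108 -0.673 0 0 0 12.9;0.108 -0.673 0 0 0 12.9;0.108 -0.673 0 0 0 12.9;0.108 -0.673 0 0 0 12.9;0.108 -0.673 0 0 0 12.9;0.108 -0.673 0 0 0 12.9;0.108 -0.673 0 0 0 12.9;0.108 -0.673 0 0 0 12.9;0.108 -0.673 0 0 0 12.9;0.108 -0.673 0 0 0 12.9;0.108 -0.673 0 0 0 12.9;0.108 -0.673 0 0 0 12.9")

```text
time_s: 23.08
position: [0.5966, -0.4201, 0.1937]
ee_rot: [-3.137, 0.003, 0.461]
ft_force: [-0.2, 0.8, -0.6]
opening: 0.0459
```

Emit:
send_rows(series="0 0 0 0 0 0;0 0 0 0 0 0;0 0 0 0 0 0")

```text
time_s: 23.45
position: [0.599, -0.4152, 0.1995]
ee_rot: [3.141, -0.0, 0.467]
ft_force: [0.1, -0.2, -0.1]
opening: 0.046
```

```bash
cat > held.py <<'E'
from h import *
import sys
n,k=sys.argv[1],sys.argv[2]; tz=float(sys.argv[3]) # TCP height above object bottom
SL2=dict(SL)
o=get_obs();p=capture('wrist');save(p,sys.argv[4])
r=regions_of(p,n)
bm=np.zeros((480,640),np.uint8);bm[345:]=1
for q in ([(268,283),(294,283),(290,460),(200,350)],[(333,283),(360,283),(430,350),(335,460)]): cv2.fillPoly(bm,[np.int32(q)],1)
z0=o['position'][2]-tz
import h
S0=h.sil
def sil2(p,n,x,y,yaw,z0=0.,F=4):
    return S0(p,n,x,y,yaw,z0,F)*(1-cv2.resize(bm,None,fx=F,fy=F,interpolation=cv2.INTER_NEAREST))
h.sil=sil2
pos=o['position'][:2]
if r:
    m=r[0]['region']&(bm==0)
    v,i=h.fit(p,n,m,pos,z0,o['ee_rot'][2])
    d=v[:2]-pos;ps=o['ee_rot'][2]
    print('iou',i,'offset of object from TCP world',d.round(4),'toolx %.4f -tooly %.4f'%(d[0]*np.cos(ps)+d[1]*np.sin(ps),-d[0]*np.sin(ps)+d[1]*np.cos(ps)),'yaw off',np.degrees(v[2]-C[2]) if len(v)>2 else '')
    x,y=map(float,k.split(','));t=c2w(C,[[x,y,0]])[0][:2]
    print('target',t,'shift plain',(t-pos).round(4),'corrected',(t-v[:2]).round(4))
else: print('none')
go(pos,np.degrees(C[2]))
E
python3 look.py mustard_box .599 -.416 w10
```

```text
mustard_box [ 0.59974384 -0.417486    0.48182604] 0.94136460554371 0.79
t 23.6 pos [ 0.5989 -0.4156  0.1994] yaw 26.76  shift 0.0009 -0.0019 turn 0.85
```

Emit:
send_rows(series="0.0008 -0.0015 -0.05 0 0 0.5;0.0008 -0.0015 -0.1 0 0 0.5;0.0008 -0.0015 -0.13 0 0 0.5;0.0008 -0.0015 -0.142 0 0 0.5;0.0008 -0.0015 -0.142 0 0 0.5")

```text
time_s: 24.18
position: [0.5994, -0.4177, 0.0568]
ee_rot: [-3.141, 0.0, 0.475]
ft_force: [-0.2, 0.1, 0.1]
opening: 0.0461
```

Emit:
send_rows(series="0 0 0 0 0 0;0 0 0 0 0 0;0 0 0 0 0 0;0 0 0 0 0 0;0 0 0 0 0 0;0 0 0.02 0 0 0;0 0 0.06 0 0 0;0 0 0.12 0 0 0;0 0 0.142 0 0 0;0 0 0.142 0 0 0;0 0 0.142 0 0 0", fingers=0)

```text
time_s: 25.55
position: [0.5986, -0.4169, 0.1963]
ee_rot: [-3.138, 0.001, 0.475]
ft_force: [0.1, -0.1, -3.4]
opening: 0.0223
```

```bash
python3 held.py mustard_box -33.5,-30.5 .057 w11
```

```text
iou 0.9416488505790543 offset of object from TCP world [-0.0003  0.0014] toolx 0.0004 -tooly 0.0014 yaw off 13.90247917422807
target [0.50630275 0.19252356] shift plain [-0.0923  0.6094] corrected [-0.092   0.6081]
t 25.6 pos [ 0.5984 -0.4169  0.1957] yaw 27.20  shift 0.0002 -0.0000 turn -13.42
```

Emit:
send_rows(series="-0.093 0.609 0 0 0 -14;-0.093 0.609 0 0 0 -14;-0.093 0.609 0 0 0 -14;-0.093 0.609 0 0 0 -14;-0.093 0.609 0 0 0 -14;-0.093 0.609 0 0 0 -14;-0.093 0.609 0 0 0 -14;-0.093 0.609 0 0 0 -14;-0.093 0.609 0 0 0 -14;-0.093 0.609 0 0 0 -14;-0.093 0.609 0 0 0 -14;-0.093 0.609 0 0 0 -14")

```text
time_s: 27.15
position: [0.5059, 0.1904, 0.1977]
ee_rot: [3.141, 0.002, 0.231]
ft_force: [0.6, -0.2, -2.2]
opening: 0.0223
```

Emit:
send_rows(series="0 0 0 0 0 0;0 0 0 0 0 0;0 0 0 0 0 0;0 0 0 0 0 0")

```text
time_s: 27.65
position: [0.5065, 0.1908, 0.1987]
ee_rot: [-3.142, -0.0, 0.23]
ft_force: [0.3, -0.6, -3.3]
opening: 0.0218
```

```bash
python3 held.py mustard_box -33.5,-30.5 .057 w12
```

```text
iou 0.9459093261882289 offset of object from TCP world [-0.0001  0.0004] toolx 0.0000 -tooly 0.0004 yaw off -0.9781617974270242
target [0.50630275 0.19252356] shift plain [-0.0002  0.0018] corrected [-0.0001  0.0014]
t 27.8 pos [0.5065 0.1909 0.1987] yaw 13.18  shift 0.0000 -0.0001 turn 0.59
```

View pics/w12.png

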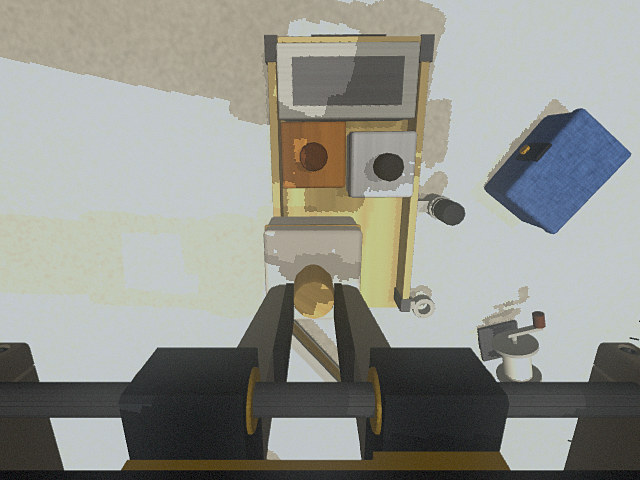

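Emit:
send_rows(series="0 0.0014 -0.05 0 0 0.7;0 0.0014 -0.08 0 0 0.7;0 0.0014 -0.105 0 0 0.7;0 0.0014 -0.118 0 0 0.7;0 0.0014 -0.126 0 0 0.7;0 0.0014 -0.131 0 0 0.7;0 0.0014 -0.1335 0 0 0.7;0 0.0014 -0.134 0 0 0.7")

```text
time_s: 28.75
position: [0.5076, 0.1921, 0.0668]
ee_rot: [3.14, -0.002, 0.243]
ft_force: [-4.6, -2.7, 7.7]
opening: 0.0219
```

Emit:
send_rows(series="0 0 -0.001 0 0 0;0 0 -0.001 0 0 0;0 0 -0.001 0 0 0;0 0 -0.001 0 0 0;0 0 0.02 0 0 0;0 0 0.06 0 0 0;0 0 0.12 0 0 0;0 0 0.135 0 0 0;0 0 0.135 0 0 0", fingers=0.046)

```text
time_s: 29.88
position: [0.5071, 0.1926, 0.2005]
ee_rot: [3.141, -0.002, 0.243]
ft_force: [0.3, -0.1, 0.1]
opening: 0.046
```

```bash
python3 inc.py mustard_box tea_caddy; python3 -c "
from h import *
go((.5143,-.2128))
p=capture('wrist');save(p,'w13')"
```

```text
mustard_box crate x -33.5 y -30.3 yaw 0.2 iou 0.96 [0.5063 0.1927 0.243 ]
tea_caddy crate x 33.6 y 31.0 yaw 0.1 iou 0.96 [0.5569 0.2682 0.2426]
t 30.0 pos [0.505  0.1923 0.1973] yaw 13.90  shift 0.0093 -0.4051
```

Emit:
send_rows(series="-0.054 -0.511 0 0 0 0;-0.054 -0.511 0 0 0 0;-0.054 -0.511 0 0 0 0;-0.054 -0.511 0 0 0 0;-0.054 -0.511 0 0 0 0;-0.054 -0.511 0 0 0 0;-0.054 -0.511 0 0 0 0;-0.054 -0.511 0 0 0 0;-0.054 -0.511 0 0 0 0;-0.054 -0.511 0 0 0 0;-0.054 -0.511 0 0 0 0;-0.054 -0.511 0 0 0 0")

```text
time_s: 31.58
position: [0.4528, -0.317, 0.1997]
ee_rot: [-3.141, -0.0, 0.245]
ft_force: [-0.5, 0.3, -0.4]
opening: 0.0461
```

```bash
python3 look.py pewter_jar .452 -.319 w14
```

```text
pewter_jar [ 0.44993351 -0.31849055] 0.9558350773479471 0.64
t 31.7 pos [ 0.4528 -0.3175  0.1999] yaw 13.99  shift -0.0028 -0.0010
```

View pics/w14.png

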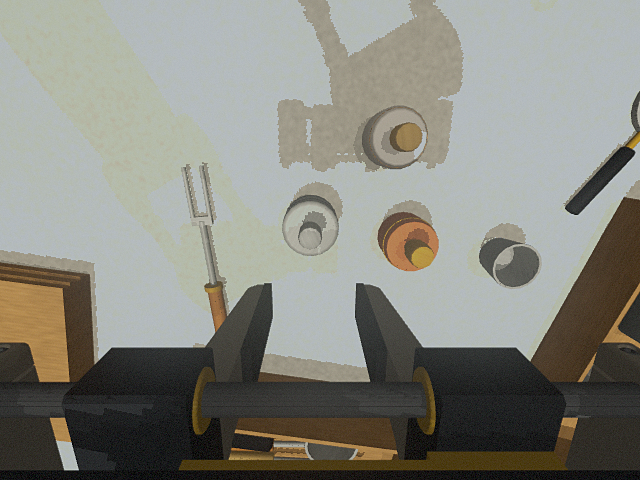

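Emit:
send_rows(series="-0.0026 -0.001 -0.05 0 0 0;-0.0026 -0.001 -0.1 0 0 0;-0.0026 -0.001 -0.13 0 0 0;-0.0026 -0.001 -0.142 0 0 0;-0.0026 -0.001 -0.142 0 0 0")

```text
time_s: 32.3
position: [0.4499, -0.3193, 0.0578]
ee_rot: [-3.141, 0.0, 0.243]
ft_force: [-0.5, 0.6, 0.3]
opening: 0.0459
```

Emit:
send_rows(series="0 0 0 0 0 0;0 0 0 0 0 0;0 0 0 0 0 0;0 0 0 0 0 0;0 0 0 0 0 0;0 0 0.02 0 0 0;0 0 0.06 0 0 0;0 0 0.12 0 0 0;0 0 0.142 0 0 0;0 0 0.142 0 0 0", fingers=0)

```text
time_s: 33.55
position: [0.4505, -0.3201, 0.2009]
ee_rot: [3.139, -0.002, 0.243]
ft_force: [0.4, -0.4, -3.7]
opening: 0.0209
```

```bash
python3 held.py pewter_jar 33.5,-35.5 .058 w15
```

```text
none
t 33.6 pos [ 0.449  -0.3186  0.1976] yaw 13.90  shift 0.0015 -0.0016 turn -0.12
```

Emit:
send_rows(series="0.1225 0.522 0 0 0 0;0.1225 0.522 0 0 0 0;0.1225 0.522 0 0 0 0;0.1225 0.522 0 0 0 0;0.1225 0.522 0 0 0 0;0.1225 0.522 0 0 0 0;0.1225 0.522 0 0 0 0;0.1225 0.522 0 0 0 0;0.1225 0.522 0 0 0 0;0.1225 0.522 0 0 0 0;0.1225 0.522 0 0 0 0;0.1225 0.522 0 0 0 0")

```text
time_s: 35.15
position: [0.5718, 0.2012, 0.1988]
ee_rot: [-3.141, 0.002, 0.241]
ft_force: [0.6, 0.6, -2.8]
opening: 0.0212
```

Emit:
send_rows(series="0 0 0 0 0 0;0 0 0 0 0 0;0 0 0 0 0 0")

```text
time_s: 35.52
position: [0.5724, 0.2022, 0.1998]
ee_rot: [3.142, -0.0, 0.242]
ft_force: [0.2, 0.4, -2.6]
opening: 0.0209
```

```bash
python3 held.py pewter_jar 33.5,-35.5 .058 w16
```

```text
iou 0.9032039169424464 offset of object from TCP world [ 0.0014 -0.007 ] toolx -0.0003 -tooly -0.0071 yaw off 
target [0.57256624 0.20362085] shift plain [0.0002 0.0014] corrected [-0.0012  0.0084]
t 35.6 pos [0.5723 0.2024 0.1998] yaw 13.89  shift 0.0000 -0.0002 turn -0.11
```

View pics/w16.png

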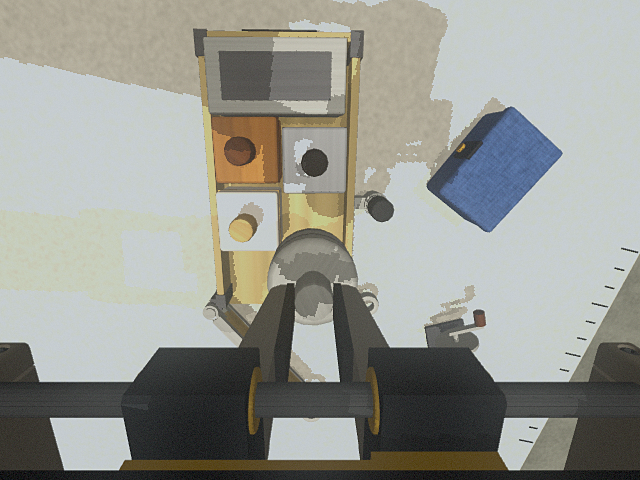

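```bash
python3 - <<'E'
from h import *
o=get_obs();p=capture('wrist');pos=o['position'];y=o['ee_rot'][2];T=[]
for k in (0,-.0035,-.007):
    x=pos[:2]+k*np.array([-np.sin(y),np.cos(y)])
    m=sil(p,'pewter_jar',x[0],x[1],0,pos[2]-.058)
    im=cv2.resize(cv2.cvtColor(p['color'],cv2.COLOR_RGB2BGR),None,fx=4,fy=4)
    c,_=cv2.findContours(m,cv2.RETR_EXTERNAL,cv2.CHAIN_APPROX_NONE);cv2.drawContours(im,c,-1,(0,0,255),1)
    T.append(im[880:1360,1050:1460][:, :266*2])
cv2.imwrite('pics/ov.png',cv2.resize(np.hstack(T),None,fx=.64,fy=.64))
E
```

```text
(no output)
```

View pics/ov.png

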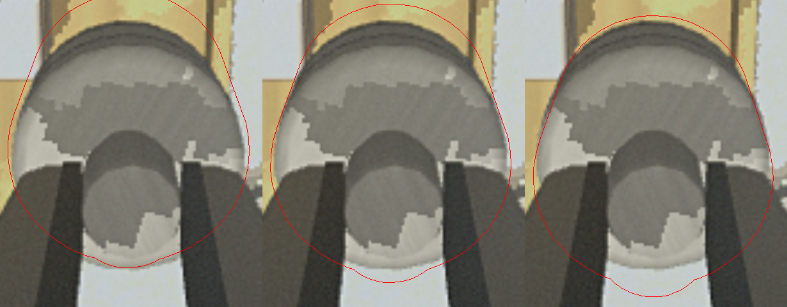

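```bash
python3 - <<'E'
from h import *
import h
o=get_obs();p=capture('wrist');pos=o['position'];y=o['ee_rot'][2]
r=[q for q in regions_of(p,'pewter_jar')]
m=r[0]['region'];print(r[0]['confidence'],m.sum())
bm=np.zeros((480,640),np.uint8);bm[330:]=1
for q in ([(268,283),(294,283),(290,460),(200,350)],[(333,283),(360,283),(430,350),(335,460)]): cv2.fillPoly(bm,[np.int32(q)],1)
F=4;B=cv2.resize(bm,None,fx=F,fy=F,interpolation=cv2.INTER_NEAREST);M=cv2.resize(m.astype(np.uint8),None,fx=F,fy=F,interpolation=cv2.INTER_NEAREST)*(1-B)
tx=np.array([np.cos(y),np.sin(y),0]);ty=np.array([-np.sin(y),np.cos(y),0])
def S2(v):
    off,dz,t,ox=v
    k,w,hh,kd=S['pewter_jar'];w,hh,kd=w/1e3,hh/1e3,kd/1e3;im=np.zeros((480*F,640*F),np.uint8)
    R=cv2.Rodrigues(tx*t)[0]; piv=np.array([0,0,hh+.024])
    for P in (np.vstack([circ(w,0),circ(w,hh)]),np.vstack([circ(kd,hh+.008),circ(kd,hh+.035)]),np.vstack([circ(.018,hh),circ(.018,hh+.01)])):
        Q=(P-piv)@R.T+piv+np.array([pos[0],pos[1],pos[2]-.058+dz])+off*ty+ox*tx
        cv2.fillPoly(im,[np.int32(cv2.convexHull(np.float32(proj(p,Q)*F+F/2)).round())],1)
    return im*(1-B)
def cost(v):
    s=S2(v);return 1-(s&M).sum()/(s|M).sum()
for mask in ([1,0,0,1],[1,0,1,1],[1,1,0,1],[1,1,1,1]):
    idx=np.nonzero(mask)[0];sc=np.array([.004,.004,.08,.002])
    def f(u):
        v=np.zeros(4);v[idx]=u*sc[idx];return cost(v)
    r=minimize(f,np.zeros(len(idx)),method='Nelder-Mead',options=dict(initial_simplex=np.vstack([np.zeros(len(idx)),np.eye(len(idx))]),xatol=.02,fatol=1e-4,maxiter=200))
    print(mask,(r.x*sc[idx]).round(4),1-r.fun)
E
```

```text
0.76 5583
[1, 0, 0, 1] [-0.0082 -0.0008] 0.9240468068569455
[1, 0, 1, 1] [ 0.0036 -0.1627 -0.0007] 0.9594587161009956
[1, 1, 0, 1] [-0.0066  0.008  -0.0007] 0.929995044278296
[1, 1, 1, 1] [ 0.0016 -0.005  -0.1545 -0.0006] 0.9749617220571016
```

Emit:
send_rows(series="0 0.0012 0 4.3 1.1 0;0 0.0012 0 8.7 2.1 0;0 0.0012 0 8.7 2.1 0;0 0.0012 0 8.7 2.1 0", squeeze=50)

```text
time_s: 36.28
position: [0.5723, 0.2038, 0.1997]
ee_rot: [-2.987, -0.001, 0.243]
ft_force: [0.4, 0.3, -2.7]
opening: 0.0199
```

```bash
cat > tilt.py <<'E'
from h import *
import sys
n=sys.argv[1];tz=float(sys.argv[2]);h0=S[n][2]/1e3
o=get_obs();p=capture('wrist');save(p,sys.argv[3]);pos=o['position']
from scipy.spatial.transform import Rotation as Ro
Rt=Ro.from_euler('xyz',o['ee_rot']).as_matrix();y=o['ee_rot'][2]
G=pos-Rt[:,2]*.0187   # grasp point
r=regions_of(p,n)
if not r: print('none');sys.exit()
m=r[0]['region'];bm=np.zeros((480,640),np.uint8);bm[330:]=1
for q in ([(268,283),(294,283),(290,460),(200,350)],[(333,283),(360,283),(430,350),(335,460)]): cv2.fillPoly(bm,[np.int32(q)],1)
F=4;B=cv2.resize(bm,None,fx=F,fy=F,interpolation=cv2.INTER_NEAREST);M=cv2.resize(m.astype(np.uint8),None,fx=F,fy=F,interpolation=cv2.INTER_NEAREST)*(1-B)
tx=np.array([np.cos(y),np.sin(y),0]);ty=np.array([-np.sin(y),np.cos(y),0])
k,w,hh,kd=S[n];w,hh,kd=w/1e3,hh/1e3,kd/1e3
sq=np.array([[1,1],[1,-1],[-1,-1],[-1,1]])*w/2
sq=sq@np.array([[np.cos(y),np.sin(y)],[-np.sin(y),np.cos(y)]])
body=np.vstack([circ(w,0),circ(w,hh)]) if k=='r' else np.vstack([np.c_[sq,np.zeros(4)],np.c_[sq,np.full(4,hh)]])
piv=np.array([0,0,tz+.0187])
def S2(v):
    off,dz,t,ox=v;im=np.zeros((480*F,640*F),np.uint8);R=cv2.Rodrigues(tx*t)[0]
    for P in (body,np.vstack([circ(kd,hh+.008),circ(kd,hh+.035)]),np.vstack([circ(.018,hh),circ(.018,hh+.01)])):
        Q=(P-piv)@R.T+G+[0,0,dz]+off*ty+ox*tx
        cv2.fillPoly(im,[np.int32(cv2.convexHull(np.float32(proj(p,Q)*F+F/2)).round())],1)
    return im*(1-B)
def cost(v):
    s=S2(v);return 1-(s&M).sum()/(s|M).sum()
for mask in ([1,0,0,1],[1,0,1,1],[1,1,1,1]):
    idx=np.nonzero(mask)[0];sc=np.array([.004,.004,.08,.002])
    def f(u):
        v=np.zeros(4);v[idx]=u*sc[idx];return cost(v)
    r=minimize(f,np.zeros(len(idx)),method='Nelder-Mead',options=dict(initial_simplex=np.vstack([np.zeros(len(idx)),np.eye(len(idx))]),xatol=.02,fatol=1e-4,maxiter=200))
    v=np.zeros(4);v[idx]=r.x*sc[idx]
    print('off_y %.4f dz %.4f tilt %.1fdeg off_x %.4f'%(v[0],v[1],np.degrees(v[2]),v[3]),'iou %.3f'%(1-r.fun),'knob centre',(G+v[0]*ty+v[3]*tx).round(4))
print('G',G.round(4),'t',o['time_s'],'z',pos[2])
E
python3 tilt.py pewter_jar .058 w17
```

```text
off_y -0.0001 dz 0.0000 tilt 0.0deg off_x -0.0006 iou 0.919 knob centre [0.5724 0.2007 0.2182]
off_y 0.0046 dz 0.0000 tilt -3.6deg off_x -0.0005 iou 0.922 knob centre [0.5714 0.2054 0.2182]
off_y -0.0012 dz -0.0109 tilt 0.2deg off_x -0.0002 iou 0.955 knob centre [0.573  0.1997 0.2182]
G [0.5729 0.201  0.2182] t 36.275 z 0.1997423986504908
```

View pics/w17.png

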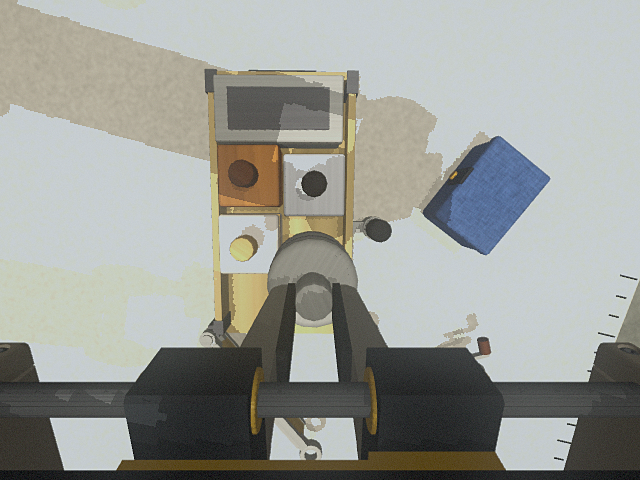

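Emit:
send_rows(series="-0.0005 0.0025 -0.05 0 0 0;-0.0005 0.0025 -0.08 0 0 0;-0.0005 0.0025 -0.105 0 0 0;-0.0005 0.0025 -0.115 0 0 0;-0.0005 0.0025 -0.122 0 0 0;-0.0005 0.0025 -0.122 0 0 0")

```text
time_s: 37.12
position: [0.5721, 0.2063, 0.0781]
ee_rot: [-2.986, -0.001, 0.243]
ft_force: [-0.4, -0.5, -3.0]
opening: 0.0197
```

Emit:
send_rows(series="0 0 -0.004 0 0 0;0 0 -0.007 0 0 0;0 0 -0.009 0 0 0;0 0 -0.0105 0 0 0;0 0 -0.0105 0 0 0")

```text
time_s: 37.75
position: [0.5721, 0.2064, 0.068]
ee_rot: [-2.985, -0.002, 0.243]
ft_force: [-2.2, 0.5, 2.4]
opening: 0.0198
```

Emit:
send_rows(series="0 0 -0.001 0 0 0;0 0 -0.001 0 0 0;0 0 -0.001 0 0 0;0 0 -0.001 0 0 0;0 0 0.02 0 0 0;0 0 0.06 0 0 0;0 0 0.12 0 0 0;0 0 0.132 -8.7 -2.1 0;0 0 0.132 -8.7 -2.1 0;0 0 0.132 -8.7 -2.1 0", fingers=0.046)

```text
time_s: 39.0
position: [0.5709, 0.206, 0.1976]
ee_rot: [-3.14, 0.003, 0.243]
ft_force: [0.2, -0.4, -0.4]
opening: 0.0461
```

```bash
python3 inc.py pewter_jar mustard_box tea_caddy; python3 -c "
from h import *
go((.5605,-.3112),13.8)
p=capture('wrist');save(p,'w18')
o=get_obs();print(o['ee_rot'])"
```

```text
pewter_jar crate x 32.2 y -34.0  iou 0.94 [0.571  0.2047]
mustard_box crate x -32.7 y -29.8 yaw 0.1 iou 0.95 [0.5069 0.1934 0.2425]
tea_caddy crate x 34.2 y 30.5 yaw 0.0 iou 0.96 [0.5576 0.2679 0.2407]
t 39.2 pos [0.5713 0.2052 0.1977] yaw 13.82  shift -0.0108 -0.5164 turn -0.02
[-3.14090847e+00  2.05365782e-03  2.41315999e-01]
```

View pics/w18.png

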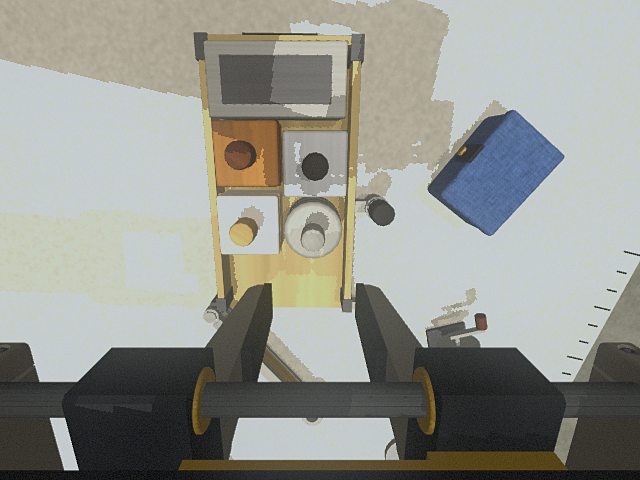

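Four packed, upright. Now the copper jar.

Emit:
send_rows(series="-0.011 -0.516 0 0 0 0;-0.011 -0.516 0 0 0 0;-0.011 -0.516 0 0 0 0;-0.011 -0.516 0 0 0 0;-0.011 -0.516 0 0 0 0;-0.011 -0.516 0 0 0 0;-0.011 -0.516 0 0 0 0;-0.011 -0.516 0 0 0 0;-0.011 -0.516 0 0 0 0;-0.011 -0.516 0 0 0 0;-0.011 -0.516 0 0 0 0;-0.011 -0.516 0 0 0 0")

```text
time_s: 40.75
position: [0.5612, -0.3081, 0.1994]
ee_rot: [-3.141, -0.0, 0.245]
ft_force: [1.2, 0.5, 0.4]
opening: 0.0459
```

```bash
python3 look.py copper_jar .56 -.311 w19
```

```text
copper_jar [ 0.56053868 -0.3106709 ] 0.9404335404290055 0.69
t 40.9 pos [ 0.5611 -0.3086  0.1994] yaw 13.99  shift -0.0006 -0.0021
```

View pics/w19.png

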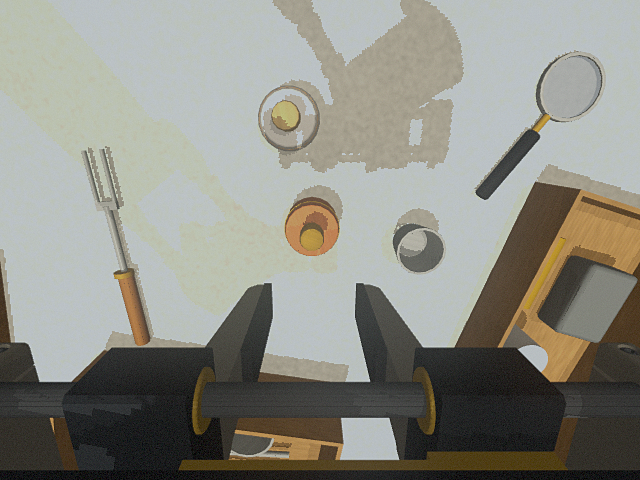

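Emit:
send_rows(series="-0.0004 -0.0018 -0.05 0 0 0;-0.0004 -0.0018 -0.1 0 0 0;-0.0004 -0.0018 -0.13 0 0 0;-0.0004 -0.0018 -0.143 0 0 0;-0.0004 -0.0018 -0.143 0 0 0")

```text
time_s: 41.48
position: [0.5604, -0.3112, 0.0561]
ee_rot: [-3.141, 0.0, 0.243]
ft_force: [0.7, 0.3, -0.1]
opening: 0.046
```

Emit:
send_rows(series="0 0 0 0 0 0;0 0 0 0 0 0;0 0 0 0 0 0;0 0 0 0 0 0;0 0 0 0 0 0;0 0 0.02 0 0 0;0 0 0.06 0 0 0;0 0 0.11 0 0 0;0 0 0.135 0 0 0;0 0 0.143 0 0 0;0 0 0.143 0 0 0", fingers=0, squeeze=55)

```text
time_s: 42.85
position: [0.5602, -0.3114, 0.1989]
ee_rot: [-3.141, 0.0, 0.243]
ft_force: [0.0, 0.8, -2.4]
opening: 0.0209
```

```bash
python3 tilt.py copper_jar .056 w20;python3 -c "
from h import *
go(c2w(C,[[33.5,-101,0]])[0],13.8)"
```

```text
none
t 43.0 pos [ 0.5596 -0.3109  0.1972] yaw 13.90  shift 0.0286 0.4509 turn -0.10
```

Emit:
send_rows(series="0.001 0.015 0 0 0 0;0.003 0.05 0 0 0 0;0.006 0.1 0 0 0 0;0.01 0.16 0 0 0 0;0.014 0.22 0 0 0 0;0.0175 0.28 0 0 0 0;0.021 0.335 0 0 0 0;0.0235 0.38 0 0 0 0;0.026 0.415 0 0 0 0;0.027 0.438 0 0 0 0;0.028 0.448 0 0 0 0;0.028 0.4507 0 0 0 0")

```text
time_s: 44.45
position: [0.5879, 0.1395, 0.1987]
ee_rot: [-3.142, 0.001, 0.243]
ft_force: [0.8, -0.7, -1.4]
opening: 0.021
```

```bash
python3 tilt.py copper_jar .056 w21;python3 -c "
from h import *
go(c2w(C,[[33.5,-101,0]])[0],13.8)"
```

```text
off_y -0.0005 dz 0.0000 tilt 0.0deg off_x 0.0002 iou 0.940 knob centre [0.5883 0.139  0.2174]
off_y 0.0038 dz 0.0000 tilt -3.7deg off_x 0.0001 iou 0.964 knob centre [0.5872 0.1432 0.2174]
off_y 0.0021 dz -0.0042 tilt -3.0deg off_x 0.0001 iou 0.971 knob centre [0.5875 0.1415 0.2174]
G [0.5879 0.1395 0.2174] t 44.45 z 0.19871862792405126
t 44.5 pos [0.5882 0.1387 0.1989] yaw 13.88  shift -0.0000 0.0013 turn -0.08
```

View pics/w21.png

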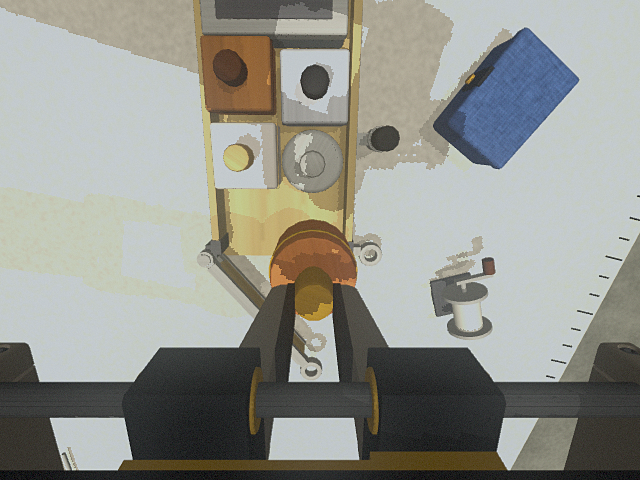

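Emit:
send_rows(series="0 0.0015 -0.05 2.4 0.6 0;0 0.0015 -0.08 2.4 0.6 0;0 0.0015 -0.105 2.4 0.6 0;0 0.0015 -0.118 2.4 0.6 0;0 0.0015 -0.126 2.4 0.6 0;0 0.0015 -0.131 2.4 0.6 0;0 0.0015 -0.134 2.4 0.6 0;0 0.0015 -0.1345 2.4 0.6 0;0 0.0015 -0.1345 2.4 0.6 0")

```text
time_s: 45.68
position: [0.5893, 0.1409, 0.0662]
ee_rot: [-3.098, -0.002, 0.243]
ft_force: [-1.8, 1.0, 5.7]
opening: 0.0213
```

Emit:
send_rows(series="0 0 -0.001 0 0 0;0 0 -0.001 0 0 0;0 0 -0.001 0 0 0;0 0 -0.001 0 0 0;0 0 0.02 0 0 0;0 0 0.06 0 0 0;0 0 0.12 0 0 0;0 0 0.135 -2.4 -0.6 0;0 0 0.135 -2.4 -0.6 0", fingers=0.046)

```text
time_s: 46.8
position: [0.5893, 0.1412, 0.2014]
ee_rot: [3.141, -0.003, 0.244]
ft_force: [-0.5, 0.5, -1.5]
opening: 0.0458
```

```bash
python3 inc.py copper_jar pewter_jar; python3 -c "
from h import *
go((.5143,-.2128),13.8)"
```

```text
copper_jar crate x 34.1 y -97.6  iou 0.94 [0.5879 0.1434]
pewter_jar crate x 32.5 y -35.1  iou 0.92 [0.5715 0.2038]
t 47.0 pos [0.5873 0.1404 0.1977] yaw 13.90  shift -0.0730 -0.3532 turn -0.10
```

Emit:
send_rows(series="-0.073 -0.353 0 0 0 0;-0.073 -0.353 0 0 0 0;-0.073 -0.353 0 0 0 0;-0.073 -0.353 0 0 0 0;-0.073 -0.353 0 0 0 0;-0.073 -0.353 0 0 0 0;-0.073 -0.353 0 0 0 0;-0.073 -0.353 0 0 0 0;-0.073 -0.353 0 0 0 0;-0.073 -0.353 0 0 0 0")

```text
time_s: 48.2
position: [0.5157, -0.2113, 0.1996]
ee_rot: [-3.141, 0.0, 0.244]
ft_force: [-0.0, 0.8, -1.2]
opening: 0.0457
```

```bash
python3 look.py stone_jar .514 -.213 w22
```

```text
stone_jar [ 0.51217249 -0.20804202] 0.9254166577978332 0.56
t 48.3 pos [ 0.5156 -0.2117  0.1997] yaw 13.97  shift -0.0034 0.0036
```

View pics/w22.png

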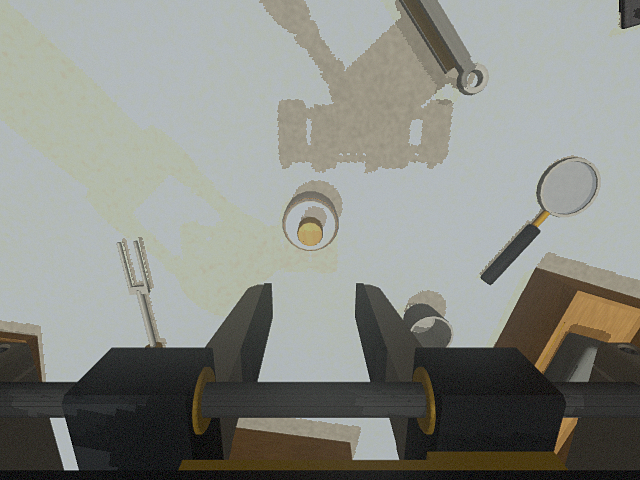

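```bash
python3 - <<'E'
from h import *
p=capture('wrist')
im=p['color'].astype(int);m=(im[...,0]-im[...,2]>70);m[:200]=0;m[260:]=0;m[:,:285]=0;m[:,340:]=0
ys,xs=np.nonzero(m);print(xs.min(),xs.max(),ys.min(),ys.max(),xs.mean(),ys.mean())
a=ys.min();print(atz(p,(xs.mean(),ys.max()-12.5),.087))
s=dict(S)['stone_jar'];c=sil(p,'stone_jar',.5122,-.2080,0);c2=sil(p,'stone_jar',.5138,-.2110,0)
I=cv2.resize(cv2.cvtColor(p['color'],cv2.COLOR_RGB2BGR),None,fx=4,fy=4)
for q,col in((c,(0,0,255)),(c2,(255,0,0))): cv2.drawContours(I,cv2.findContours(q,0,1)[0],-1,col,1)
cv2.imwrite('pics/st.png',I[700:1050,1080:1420])
E
```

```text
298 337 222 244 309.84776119402983 235.02388059701494
[ 0.51219554 -0.20813913  0.087     ]
```

View pics/st.png

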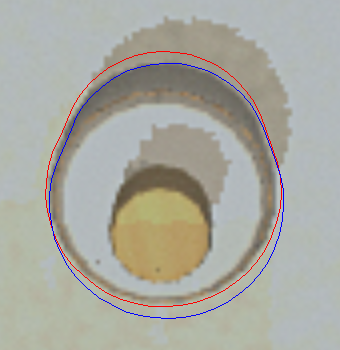

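Red fit (0.5122, −0.2080) agrees with the knob. Descend.

Emit:
send_rows(series="-0.0032 0.0036 -0.05 0 0 0;-0.0032 0.0036 -0.1 0 0 0;-0.0032 0.0036 -0.13 0 0 0;-0.0032 0.0036 -0.1425 0 0 0;-0.0032 0.0036 -0.1425 0 0 0")

```text
time_s: 48.98
position: [0.5122, -0.2087, 0.0572]
ee_rot: [-3.141, 0.0, 0.243]
ft_force: [-0.6, -1.1, -0.1]
opening: 0.0463
```

Emit:
send_rows(series="0 0 0 0 0 0;0 0 0 0 0 0;0 0 0 0 0 0;0 0 0 0 0 0;0 0 0 0 0 0;0 0 0.02 0 0 0;0 0 0.06 0 0 0;0 0 0.11 0 0 0;0 0 0.135 0 0 0;0 0 0.1425 0 0 0;0 0 0.1425 0 0 0", fingers=0, squeeze=55)

```text
time_s: 50.35
position: [0.5118, -0.2085, 0.1986]
ee_rot: [-3.14, 0.001, 0.243]
ft_force: [0.8, -0.7, -2.0]
opening: 0.022
```

```bash
python3 tilt.py stone_jar .057 w23;python3 -c "
from h import *
go(c2w(C,[[-33.5,-98.5,0]])[0],13.8)"
```

```text
off_y 0.0000 dz 0.0000 tilt 0.0deg off_x 0.0000 iou 0.000 knob centre [ 0.5118 -0.2085  0.2173]
off_y 0.0000 dz 0.0000 tilt 0.0deg off_x 0.0000 iou 0.000 knob centre [ 0.5118 -0.2085  0.2173]
off_y 0.0000 dz 0.0000 tilt 0.0deg off_x 0.0000 iou 0.000 knob centre [ 0.5118 -0.2085  0.2173]
G [ 0.5118 -0.2085  0.2173] t 50.35 z 0.19864485751288244
t 50.5 pos [ 0.5112 -0.2082  0.1976] yaw 13.90  shift 0.0113 0.3346 turn -0.10
```

Emit:
send_rows(series="0 0.015 0 0 0 0;0.001 0.05 0 0 0 0;0.003 0.09 0 0 0 0;0.005 0.135 0 0 0 0;0.007 0.18 0 0 0 0;0.008 0.22 0 0 0 0;0.009 0.26 0 0 0 0;0.01 0.29 0 0 0 0;0.0105 0.313 0 0 0 0;0.011 0.328 0 0 0 0;0.011 0.3345 0 0 0 0;0.011 0.3345 0 0 0 0")

```text
time_s: 51.95
position: [0.523, 0.1256, 0.1995]
ee_rot: [3.141, 0.0, 0.243]
ft_force: [-0.0, 0.3, -2.0]
opening: 0.0218
```

```bash
python3 tilt.py stone_jar .057 w24;python3 -c "
from h import *
go(c2w(C,[[-33.5,-98.5,0]])[0],13.8)"
```

```text
none
t 52.0 pos [0.5232 0.125  0.1996] yaw 13.86  shift -0.0007 0.0014 turn -0.06
```

View pics/w24.png

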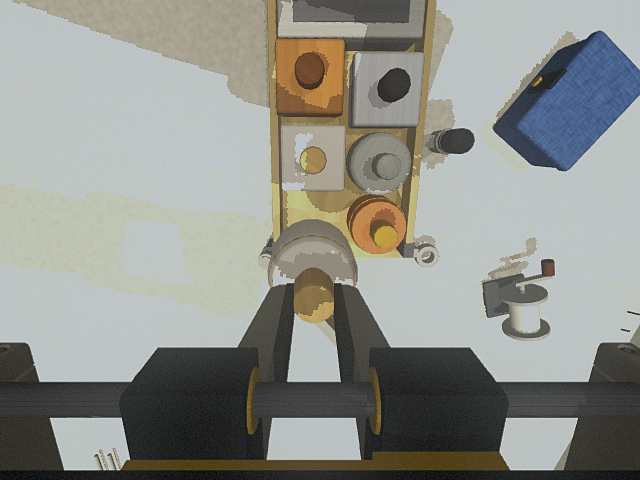

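Emit:
send_rows(series="-0.0004 0.0012 -0.05 1.5 0.4 0;-0.0004 0.0012 -0.08 1.5 0.4 0;-0.0004 0.0012 -0.105 1.5 0.4 0;-0.0004 0.0012 -0.118 1.5 0.4 0;-0.0004 0.0012 -0.126 1.5 0.4 0;-0.0004 0.0012 -0.131 1.5 0.4 0;-0.0004 0.0012 -0.134 1.5 0.4 0;-0.0004 0.0012 -0.1345 1.5 0.4 0;-0.0004 0.0012 -0.1345 1.5 0.4 0")

```text
time_s: 53.18
position: [0.5237, 0.1271, 0.0668]
ee_rot: [-3.115, -0.001, 0.243]
ft_force: [-2.8, 0.4, 4.2]
opening: 0.0218
```

Emit:
send_rows(series="0 0 -0.001 0 0 0;0 0 -0.001 0 0 0;0 0 -0.001 0 0 0;0 0 -0.001 0 0 0;0 0 0.02 0 0 0;0 0 0.06 0 0 0;0 0 0.12 0 0 0;0 0 0.175 -1.5 -0.4 0;0 0 0.175 -1.5 -0.4 0;0 0 0.175 -1.5 -0.4 0", fingers=0.046)

```text
time_s: 54.42
position: [0.5224, 0.1269, 0.2394]
ee_rot: [-3.141, 0.001, 0.243]
ft_force: [0.0, -0.2, -1.3]
opening: 0.0461
```

```bash
python3 inc.py stone_jar copper_jar; python3 -c "
from h import *
go(c2w(C,[[-33.5,-98.5,0]])[0],13.8);p=capture('wrist');save(p,'w25')"
```

```text
stone_jar crate x -33.2 y -96.3  iou 0.91 [0.5223 0.1287]
copper_jar crate x 33.2 y -97.5  iou 0.93 [0.587  0.1434]
t 54.6 pos [0.5217 0.1267 0.238 ] yaw 13.88  shift 0.0008 -0.0002 turn -0.08
```

View pics/w25.png

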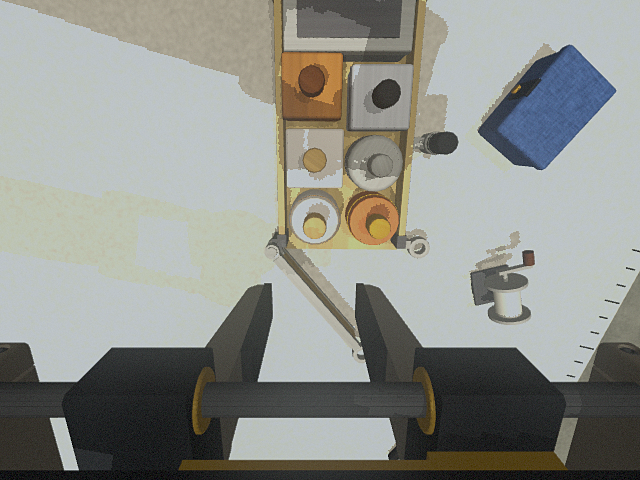

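```bash
cat > gate.py <<'E'
from h import *
hx=np.array([-84,-141.])
def P(g,r=120,ex=0):
    u=np.array([np.cos(g),-np.sin(g)]);out=np.array([-np.sin(g),-np.cos(g)])
    return c2w(C,[[*(hx+r*u+(5+18*abs(np.sin(g))+10*np.cos(g)+ex)*out),0]])[0][:2]
E
python3 - <<'E'
from gate import *
go(P(.89,120,25),13.8);s=P(.89,120,25);print(s)
for g in [.85,.75,.65,.55,.45,.35,.25,.16,.1,.05,.02]: print(g,(P(g)-s).round(4))
print(c2w(C,[-43,-262,0]))
E
```

```text
t 54.6 pos [0.5218 0.1267 0.2383] yaw 13.88  shift 0.0269 -0.1662 turn -0.08
[ 0.54871442 -0.03944602]
0.85 [0.0189 0.0233]
0.75 [0.0276 0.0326]
0.65 [0.0354 0.043 ]
0.55 [0.0422 0.0542]
0.45 [0.0477 0.0663]
0.35 [0.0519 0.0791]
0.25 [0.0547 0.0923]
0.16 [0.0559 0.1046]
0.1 [0.056  0.1128]
0.05 [0.0557 0.1197]
0.02 [0.0553 0.1239]
[[ 0.55219882 -0.03458005  0.        ]]
```

Emit:
send_rows(series="0.027 -0.166 0 0 0 0;0.027 -0.166 0 0 0 0;0.027 -0.166 0 0 0 0;0.027 -0.166 0 0 0 0;0.027 -0.166 -0.05 0 0 0;0.027 -0.166 -0.1 0 0 0;0.027 -0.166 -0.14 0 0 0;0.027 -0.166 -0.14 0 0 0", fingers=0)

```text
time_s: 55.62
position: [0.5462, -0.037, 0.0963]
ee_rot: [-3.137, 0.008, 0.244]
ft_force: [1.0, -0.6, -0.3]
opening: 0.0007
```

```bash
python3 - <<'E'
from gate import *
go(P(.89,120,25),13.8)
p=capture('wrist');cv2.imwrite('pics/g1.png',cv2.resize(overlay(p,crate_wires(C)+gate_wires(C,.89),2),(800,600)))
E
```

```text
t 55.6 pos [ 0.5462 -0.037   0.0963] yaw 13.96  shift 0.0025 -0.0025 turn -0.16
```

View pics/g1.png

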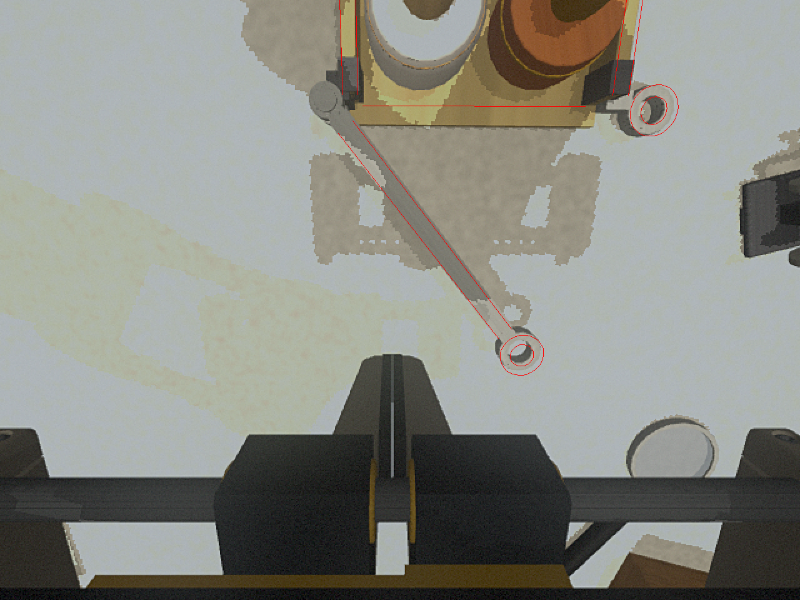

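Emit:
send_rows(series="0.001 -0.002 -0.04 0 0 0;0.001 -0.002 -0.066 0 0 0;0.001 -0.002 -0.068 0 0 0;0.001 -0.002 -0.068 0 0 0")

```text
time_s: 56.18
position: [0.5526, -0.0414, 0.0346]
ee_rot: [3.14, -0.003, 0.243]
ft_force: [0.1, -0.4, -0.0]
opening: 0.0002
```

```bash
python3 - <<'E'
from gate import *
o=get_obs();s=o['position'][:2];print(o['position'])
for g in [.85,.75,.65,.55,.45,.35,.25,.16,.1,.05,.02,0]: print(g,(P(g)-s).round(4))
E
```

```text
[ 0.55260873 -0.04138373  0.03457383]
0.85 [0.015  0.0253]
0.75 [0.0237 0.0346]
0.65 [0.0315 0.0449]
0.55 [0.0383 0.0562]
0.45 [0.0438 0.0682]
0.35 [0.048 0.081]
0.25 [0.0508 0.0943]
0.16 [0.052  0.1065]
0.1 [0.0521 0.1148]
0.05 [0.0518 0.1217]
0.02 [0.0514 0.1258]
0 [0.0511 0.1286]
```

Emit:
send_rows(series="0.008 0.012 0 0 0 0;0.016 0.025 0 0 0 0;0.025 0.035 0 0 0 0;0.032 0.045 0 0 0 0;0.039 0.056 0 0 0 0;0.044 0.068 0 0 0 0;0.048 0.081 0 0 0 0;0.051 0.094 0 0 0 0;0.052 0.106 0 0 0 0;0.052 0.115 0 0 0 0;0.052 0.12 0 0 0 0;0.052 0.122 0 0 0 0")

```text
time_s: 57.68
position: [0.6027, 0.081, 0.0322]
ee_rot: [3.142, 0.0, 0.243]
ft_force: [-0.3, -0.0, 0.0]
opening: 0.0006
```

```bash
python3 - <<'E'
from gate import *
o=get_obs();s=o['position'][:2];print(o['position'],o['ft_force'])
for g in [.02,0,-.01]: print(g,(P(g)-s).round(4))
p=capture('wrist');cv2.imwrite('pics/g2.png',cv2.resize(overlay(p,crate_wires(C)+gate_wires(C,.0),2),(800,600)))
p=capture('scene');im=overlay(p,[],3);cv2.imwrite('pics/g2s.png',im[720:1200,750:1400])
E
```

```text
[0.60273831 0.08104929 0.03224074] [-0.33500412 -0.0248363   0.02592258]
0.02 [0.0013 0.0034]
0 [0.0009 0.0061]
-0.01 [0.0008 0.0072]
```

View pics/g2.png

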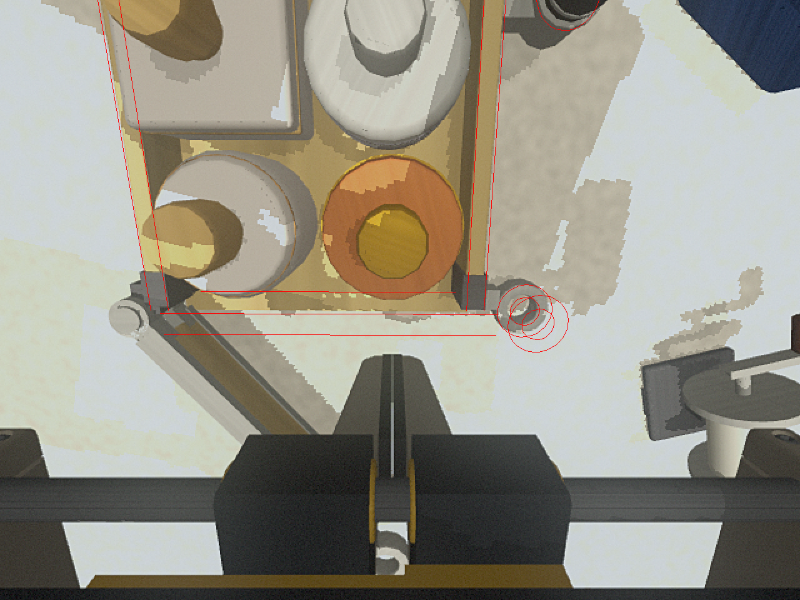

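View pics/g2s.png

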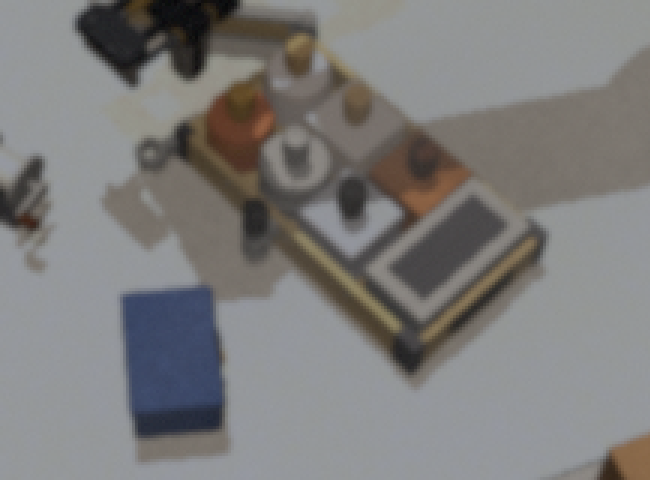

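```bash
python3 - <<'E'
from gate import *
p=capture('wrist')
im=p['color'];save(p,'g3')
e=atz(p,(390*.8,553*.8),.046);h=c2w(C,(-84,-141,46))[0];d=e-h;print(e,np.hypot(*d[:2]),C[2]-np.arctan2(d[1],d[0]))
p2=capture('scene')
g=C[2]-np.arctan2(d[1],d[0])
cv2.imwrite('pics/g3s.png',overlay(p2,gate_wires(C,g)+crate_wires(C),4)[880:1280,900:1500])
p=capture('top')
cv2.imwrite('pics/g3t.png',overlay(p,gate_wires(C,g),4)[700:1200,900:1500])
E
```

```text
[ 0.62931239 -0.02669722  0.046     ] 0.1766825815204078 0.8411884678990657
```

View pics/g3s.png

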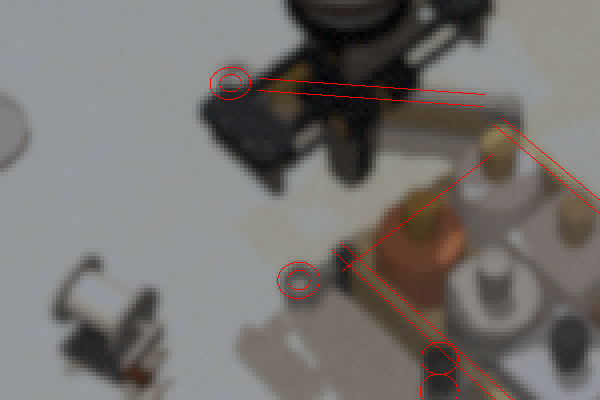

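View pics/g3t.png

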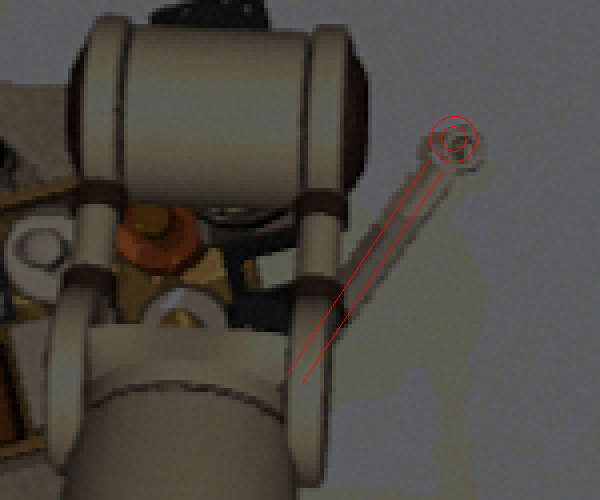

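View pics/g3.png

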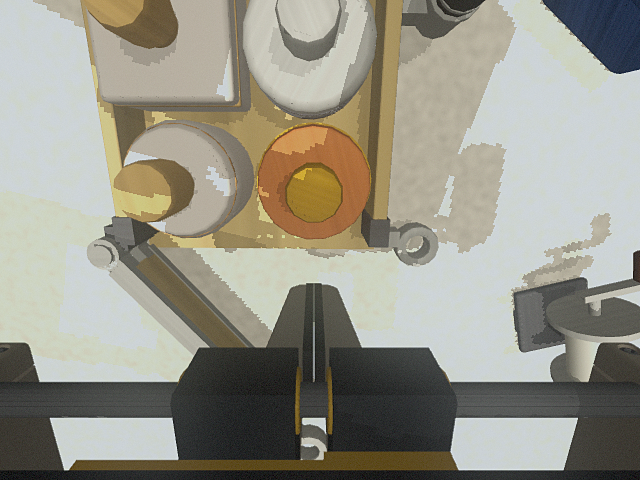

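Emit:
send_rows(series="0 0 0.04 0 0 0;0 0 0.08 0 0 0;-0.03 -0.06 0.08 0 0 0;-0.054 -0.12 0.08 0 0 0;-0.054 -0.12 0.08 0 0 0;-0.054 -0.12 0.04 0 0 0;-0.054 -0.12 0 0 0 0;-0.054 -0.12 -0.017 0 0 0;-0.054 -0.12 -0.017 0 0 0")

```text
time_s: 59.05
position: [0.5482, -0.0385, 0.0144]
ee_rot: [-3.14, 0.002, 0.243]
ft_force: [0.5, -1.2, 0.3]
opening: -0.0
```

```bash
python3 - <<'E'
from gate import *
p=capture('wrist');save(p,'g4')
p=capture('scene');cv2.imwrite('pics/g4s.png',overlay(p,[],4)[800:1280,900:1500])
o=get_obs();s=o['position'][:2];print(o['position'],o['time_s'])
for g in [.85,.75,.65,.55,.45,.35,.25,.16,.1,.05,.02,0]: print(g,(P(g)-s).round(4))
E
```

```text
[ 0.55015764 -0.03922708  0.01663484] 59.15
0.85 [0.0174 0.0231]
0.75 [0.0262 0.0324]
0.65 [0.034  0.0427]
0.55 [0.0407 0.054 ]
0.45 [0.0462 0.0661]
0.35 [0.0504 0.0788]
0.25 [0.0532 0.0921]
0.16 [0.0544 0.1044]
0.1 [0.0546 0.1126]
0.05 [0.0542 0.1195]
0.02 [0.0539 0.1237]
0 [0.0535 0.1264]
```

View pics/g4.png

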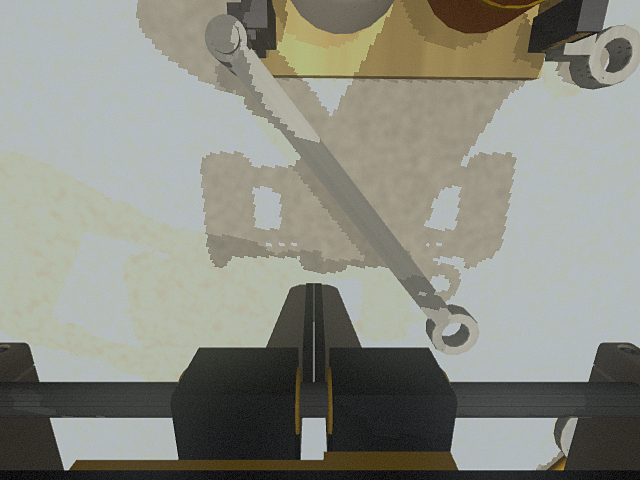

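View pics/g4s.png

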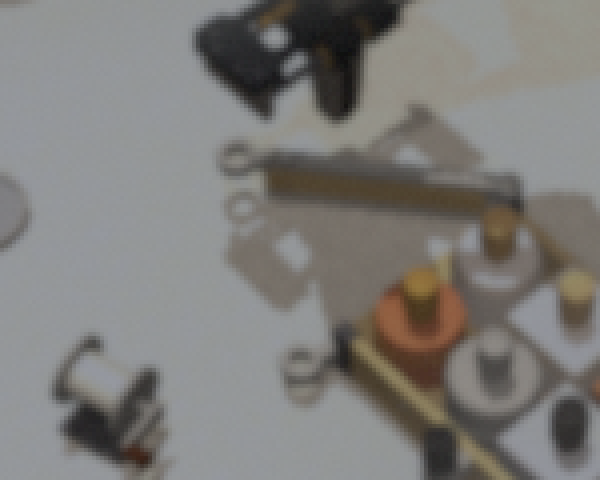

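Emit:
send_rows(series="0.009 0.012 0 0 0 0;0.018 0.023 0 0 0 0;0.026 0.032 0 0 0 0;0.034 0.042 0 0 0 0;0.041 0.053 0 0 0 0;0.041 0.053 0 0 0 0")

```text
time_s: 59.9
position: [0.5905, 0.0148, 0.0152]
ee_rot: [-3.142, -0.001, 0.244]
ft_force: [-0.6, -0.3, 0.2]
opening: 0.0003
```

```bash
python3 - <<'E'
from gate import *
p=capture('wrist');save(p,'g5')
o=get_obs();s=o['position'][:2];print(o['position'],o['ft_force'])
for g in [.5,.4,.3,.2,.1,.05,0]: print(g,(P(g)-s).round(4))
E
```

```text
[0.59013249 0.01432404 0.01515115] [-0.0158881   0.71234642 -0.46852552]
0.5 [0.0037 0.0064]
0.4 [0.0085 0.0188]
0.3 [0.012  0.0319]
0.2 [0.0141 0.0453]
0.1 [0.0146 0.0591]
0.05 [0.0143 0.066 ]
0 [0.0136 0.0729]
```

View pics/g5.png

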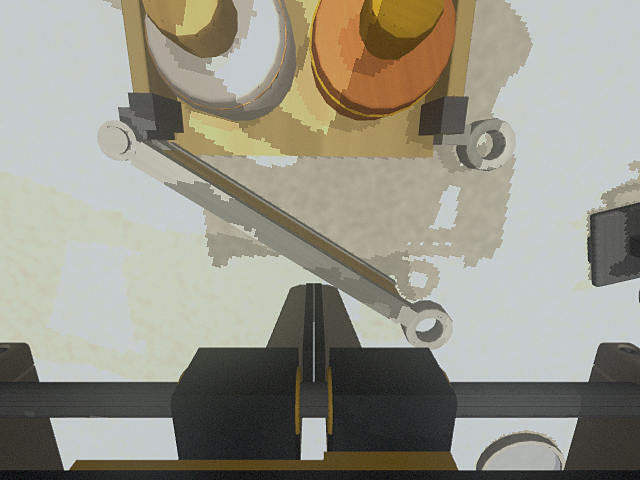

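Emit:
send_rows(series="0.004 0.009 0 0 0 0;0.0085 0.019 0 0 0 0;0.012 0.032 0 0 0 0;0.014 0.045 0 0 0 0;0.0145 0.055 0 0 0 0;0.0145 0.06 0 0 0 0;0.0145 0.065 0 0 0 0;0.014 0.067 0 0 0 0;0.014 0.067 0 0 0 0")

```text
time_s: 61.08
position: [0.6039, 0.081, 0.0153]
ee_rot: [-3.141, -0.0, 0.242]
ft_force: [0.3, -0.4, -0.4]
opening: 0.0007
```

```bash
python3 - <<'E'
from gate import *
p=capture('wrist');save(p,'g6')
o=get_obs();s=o['position'][:2];print(o['position'],o['ft_force'])
for g in [.05,0]: print(g,(P(g)-s).round(4))
E
```

```text
[0.6039132  0.08088813 0.01531676] [-0.097084   -0.03899619  0.96210811]
0.05 [ 0.0005 -0.0006]
0 [-0.0002  0.0063]
```

View pics/g6.png

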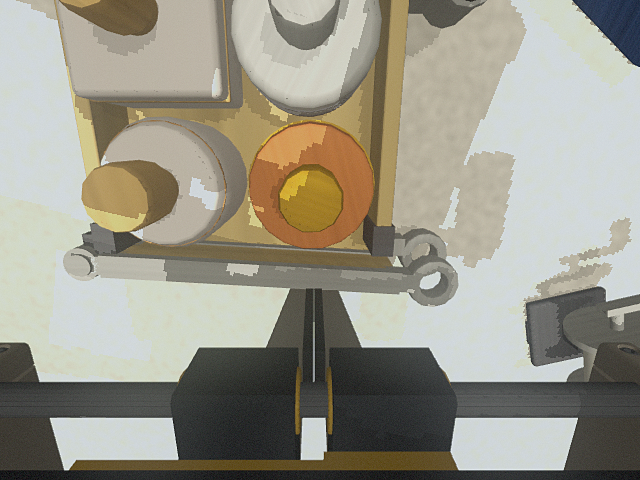

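```bash
cat > gm.py <<'E'
from gate import *
import sys
p=capture('wrist');save(p,sys.argv[1])
L=[]
for g in (0.0,): L+=gate_wires(C,g)
im=overlay(p,crate_wires(C)+L,4)
u=proj(p,c2w(C,(100,-141,40)))[0]*4
x0,y0=int(max(0,u[0]-280)),int(max(0,u[1]-250));cv2.imwrite('pics/'+sys.argv[1]+'o.png',im[y0:y0+520,x0:x0+560]);print('crop origin',x0/4,y0/4)
E
python3 gm.py g7
```

```text
crop origin 364.25 202.0
```

View pics/g7o.png

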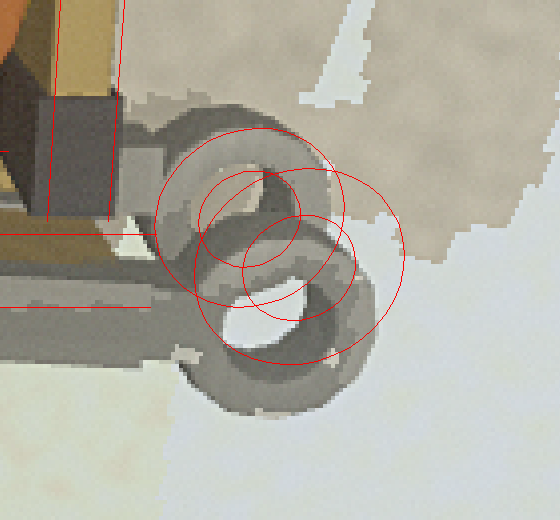

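Emit:
send_rows(series="0 0.003 0 0 0 0;-0.0002 0.0055 0 0 0 0;-0.0002 0.0068 0 0 0 0;-0.0002 0.0068 0 0 0 0;-0.0002 0.0068 0 0 0 0")

```text
time_s: 61.8
position: [0.6037, 0.0878, 0.0153]
ee_rot: [-3.141, -0.0, 0.243]
ft_force: [-0.4, 0.6, 0.9]
opening: 0.0003
```

```bash
python3 gm.py g8; python3 -c "
from gate import *
o=get_obs();print(o['position'],P(0))"
```

```text
crop origin 360.25 214.0
[0.60371518 0.08775264 0.0152531 ] [0.60368678 0.08718197]
```

View pics/g8o.png

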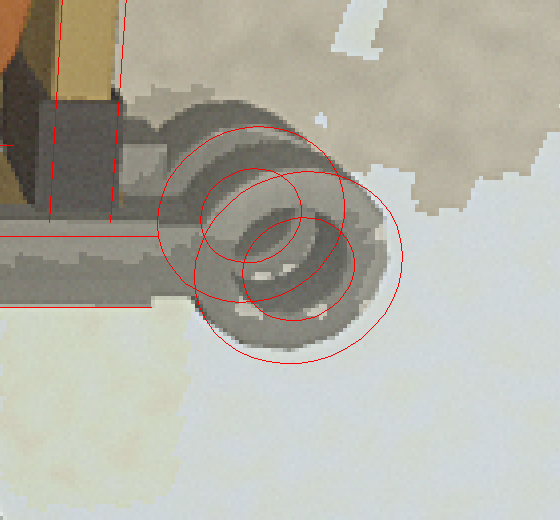

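View pics/g8.png

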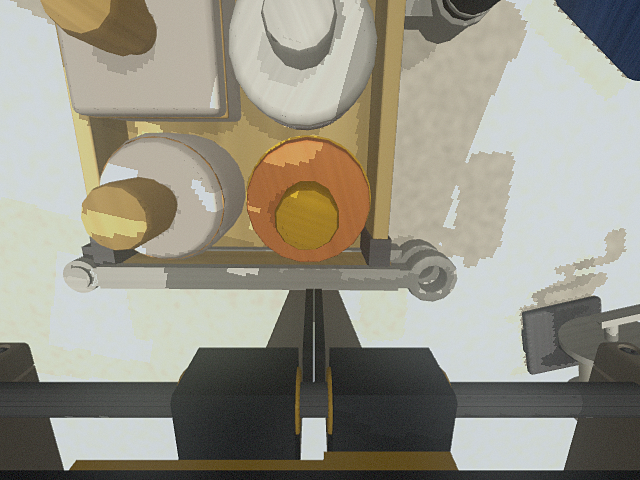

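```bash
python3 -c "
from gate import *
print(c2w(C,[[98,-14,0],[100,-141,0]]));go(c2w(C,[[98,-14,0]])[0],-76.2)"
```

```text
[[0.63009168 0.23986066 0.        ]
 [0.66227433 0.11698968 0.        ]]
t 61.9 pos [0.6037 0.0878 0.0153] yaw 13.89  shift 0.0264 0.1521 turn -90.09
```

Emit:
send_rows(series="0.003 -0.015 0 0 0 0;0.006 -0.03 0 0 0 0;0.006 -0.03 0.06 0 0 0;0.006 -0.03 0.12 0 0 0;0.006 -0.03 0.18 0 0 0;0.006 -0.03 0.18 0 0 0")

```text
time_s: 62.6
position: [0.6137, 0.0561, 0.2023]
ee_rot: [3.137, -0.012, 0.242]
ft_force: [0.6, 0.7, 0.4]
opening: 0.0003
```

```bash
python3 -c "
from gate import *
p=capture('wrist');save(p,'g9')
go(c2w(C,[[98,-14,0]])[0],-76.2)"
```

```text
t 62.6 pos [0.6116 0.0564 0.1983] yaw 13.84  shift 0.0185 0.1835 turn -90.04
```

View pics/g9.png

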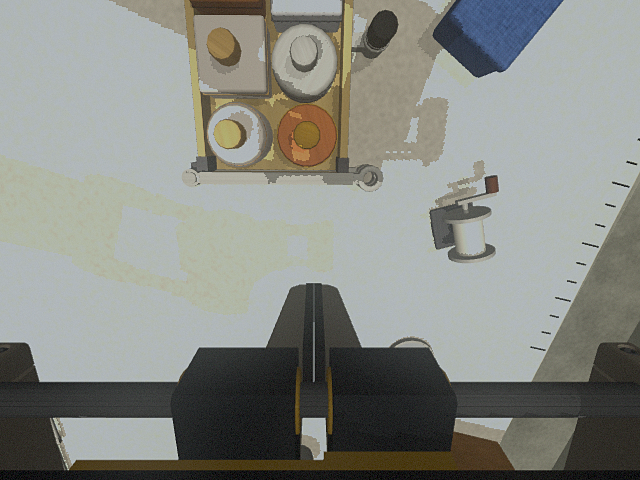

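Gate shut, eyes aligned. Now to the pin, turning the jaws along crate y.

Emit:
send_rows(series="0.0185 0.1835 0 0 0 -10;0.0185 0.1835 0 0 0 -20;0.0185 0.1835 0 0 0 -30;0.0185 0.1835 0 0 0 -40;0.0185 0.1835 0 0 0 -50;0.0185 0.1835 0 0 0 -60;0.0185 0.1835 0 0 0 -70;0.0185 0.1835 0 0 0 -80;0.0185 0.1835 0 0 0 -90;0.0185 0.1835 0 0 0 -90;0.0185 0.1835 0 0 0 -90;0.0185 0.1835 0 0 0 -90", fingers=0.046)

```text
time_s: 64.15
position: [0.6279, 0.241, 0.1947]
ee_rot: [3.141, 0.0, -1.327]
ft_force: [0.1, -0.1, -0.6]
opening: 0.046
```

```bash
python3 - <<'E'
from h import *
go(c2w(C,[[98,-14,0]])[0],-76.2)
p=capture('wrist');save(p,'p1')
im=overlay(p,crate_wires(C)+gate_wires(C,0),4)
u=proj(p,c2w(C,(98,-14,84)))[0];print('pred head',u)
x0,y0=int(u[0]*4-150),int(u[1]*4-150);cv2.imwrite('pics/p1o.png',im[y0:y0+350,x0:x0+350]);print(x0/4,y0/4)
E
```

```text
t 64.2 pos [0.6279 0.241  0.1947] yaw -76.02  shift 0.0022 -0.0011 turn -0.18
pred head [315.17871679 235.19785167]
277.5 197.5
```

View pics/p1.png

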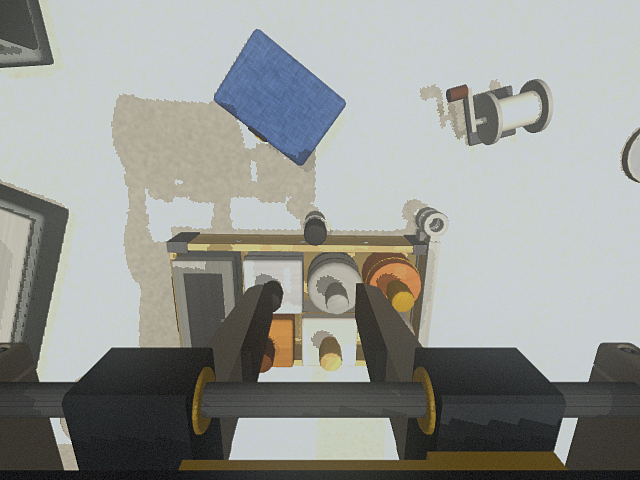

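View pics/p1o.png

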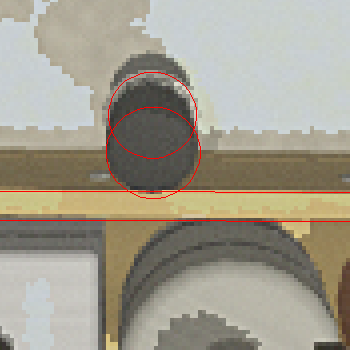

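Emit:
send_rows(series="0.0022 -0.0011 0 0 0 0;0.0022 -0.0011 -0.05 0 0 0;0.0022 -0.0011 -0.09 0 0 0;0.0022 -0.0011 -0.12 0 0 0;0.0022 -0.0011 -0.138 0 0 0;0.0022 -0.0011 -0.141 0 0 0;0.0022 -0.0011 -0.141 0 0 0;0.0022 -0.0011 -0.141 0 0 0")

```text
time_s: 65.2
position: [0.6316, 0.2403, 0.056]
ee_rot: [-3.139, -0.0, -1.328]
ft_force: [0.2, -0.1, 0.5]
opening: 0.0461
```

```bash
python3 - <<'E'
from h import *
go(c2w(C,[[98,-14,0]])[0],-76.2)
p=capture('wrist');save(p,'p2');print(get_obs()['ft_force'])
E
```

```text
t 65.2 pos [0.6316 0.2403 0.056 ] yaw -76.10  shift -0.0015 -0.0004 turn -0.10
[-0.30979226  0.60593449  0.10484386]
```

View pics/p2.png

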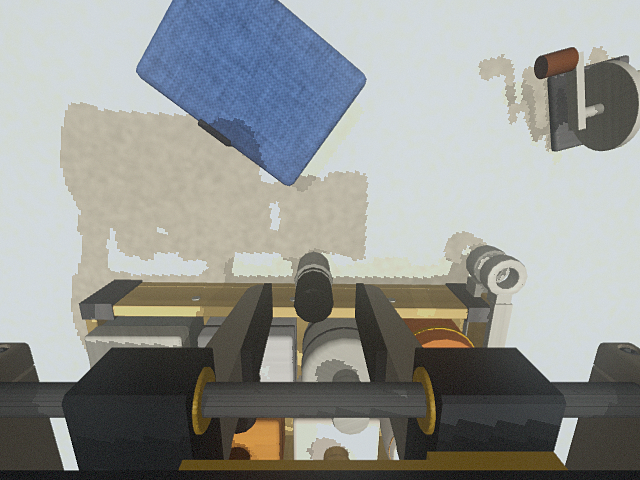

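Emit:
send_rows(series="0 0 0 0 0 0;0 0 0 0 0 0;0 0 0 0 0 0;0 0 0 0 0 0;0 0 0 0 0 0;0 0 0 0 0 0", fingers=0, squeeze=40)

```text
time_s: 66.0
position: [0.6304, 0.2401, 0.0544]
ee_rot: [-3.141, 0.0, -1.328]
ft_force: [-1.0, -0.2, 1.4]
opening: 0.0195
```

```bash
python3 -c "
from h import *
o=get_obs();print(o['position'],o['ee_rot'],o['ft_force'],o['moment'],o['opening'])"
```

```text
[0.63039211 0.24011371 0.05438048] [-3.14132776e+00  3.28721995e-05 -1.32818513e+00] [-1.01518816 -0.16888114  1.39069066] [ 0.03296631  0.06259755 -0.03490435] 0.01949437682552665
```

Emit:
send_rows(series="0 0 0.008 0 0 0;0 0 0.018 0 0 0;0 0 0.03 0 0 0;0 0 0.042 0 0 0;0 0 0.054 0 0 0;0 0 0.066 0 0 0;0 0 0.07 0 0 0;0 0 0.07 0 0 0")

```text
time_s: 67.0
position: [0.6304, 0.2401, 0.1244]
ee_rot: [-3.141, -0.0, -1.328]
ft_force: [0.0, -0.4, -1.1]
opening: 0.0197
```

```bash
python3 - <<'E'
from h import *
o=get_obs();print(o['position'],o['ft_force'],o['opening'])
d=c2w(C,[[100,-141,0]])[0]-c2w(C,[[98,-14,0]])[0];print('rel',d)
print('target',np.array([.6304,.2401])+d[:2])
go(np.array([.6304,.2401])+d[:2],-76.2)
p=capture('wrist');save(p,'p3')
E
```

```text
[0.63039988 0.24007513 0.12443917] [ 0.01973975 -0.35702504 -1.09696079] 0.019680271248358687
rel [ 0.03218265 -0.12287098  0.        ]
target [0.66258265 0.11722902]
t 67.0 pos [0.6304 0.2401 0.1244] yaw -76.10  shift 0.0322 -0.1228 turn -0.10
```

View pics/p3.png

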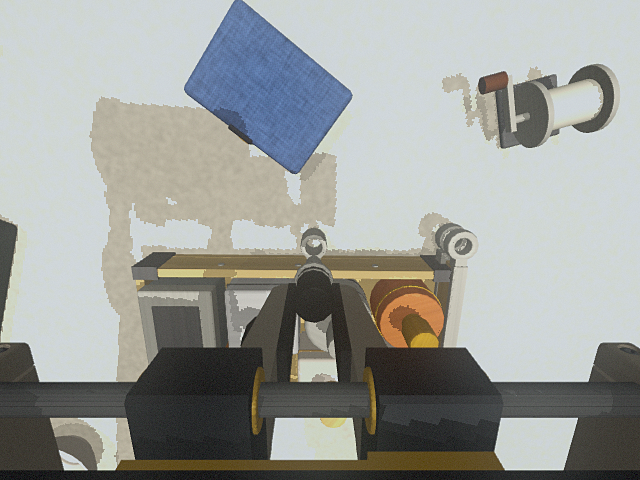

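```bash
python3 - <<'E'
from h import *
p=capture('wrist')
im=cv2.cvtColor(p['color'],cv2.COLOR_RGB2BGR)
a=cv2.resize(im[220:270,290:340],(400,400),interpolation=cv2.INTER_NEAREST);b=cv2.resize(im[215:265,435:485],(400,400),interpolation=cv2.INTER_NEAREST)
cv2.imwrite('pics/p3z.png',np.hstack([a,b]))
E
```

```text
(no output)
```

View pics/p3z.png

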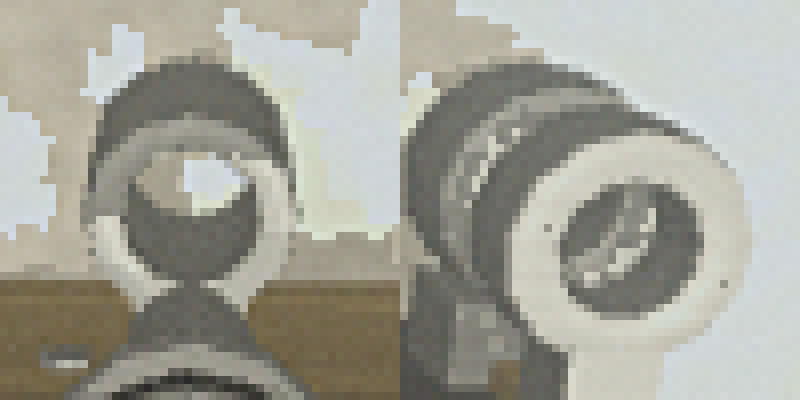

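```bash
python3 - <<'E'
from h import *
p=capture('wrist')
a=atz(p,(314.1+.0,247.1),.046);b=atz(p,(463.9,246),.046);d=b-a
print(a,b,d,np.hypot(*d[:2]));print('yaw from this',np.degrees(np.arctan2(d[1],d[0])-np.arctan2(-127,2)))
E
```

```text
[0.63029417 0.2395347  0.046     ] [0.66155326 0.11754321 0.046     ] [ 0.03125909 -0.12199149  0.        ] 0.12593273474752908
yaw from this 13.470016674155309
```

Emit:
send_rows(series="0.004 -0.015 0 0 0 0;0.01 -0.04 0 0 0 0;0.018 -0.07 0 0 0 0;0.025 -0.096 0 0 0 0;0.03 -0.115 0 0 0 0;0.0319 -0.1229 0 0 0 0;0.0319 -0.1229 0 0 0 0;0.0319 -0.1229 0 0 0 0;0.0319 -0.1229 0 0 0 0")

```text
time_s: 68.28
position: [0.662, 0.118, 0.1242]
ee_rot: [3.142, 0.0, -1.327]
ft_force: [0.2, -0.3, -0.6]
opening: 0.0194
```

```bash
python3 - <<'E'
from h import *
go((.6623,.1172),-76.2);print(get_obs()['ft_force'])
p=capture('wrist');save(p,'p4')
p=capture('scene');cv2.imwrite('pics/p4s.png',overlay(p,[],4)[900:1380,950:1500])
E
```

```text
t 68.3 pos [0.662  0.118  0.1242] yaw -76.04  shift 0.0003 -0.0008 turn -0.16
[ 0.16596768 -0.27241424 -0.55571063]
```

View pics/p4.png

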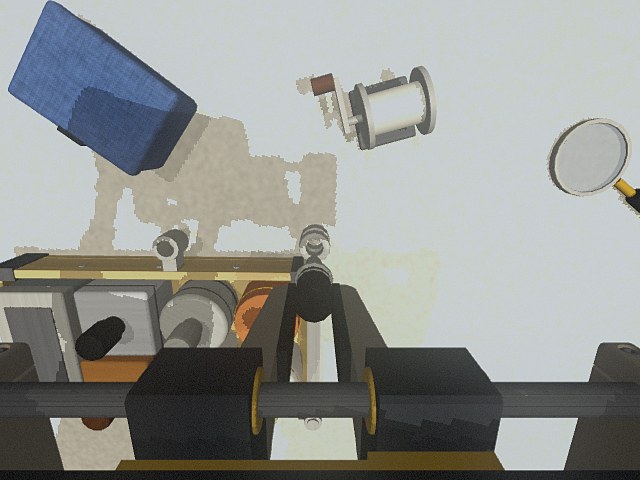

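View pics/p4s.png

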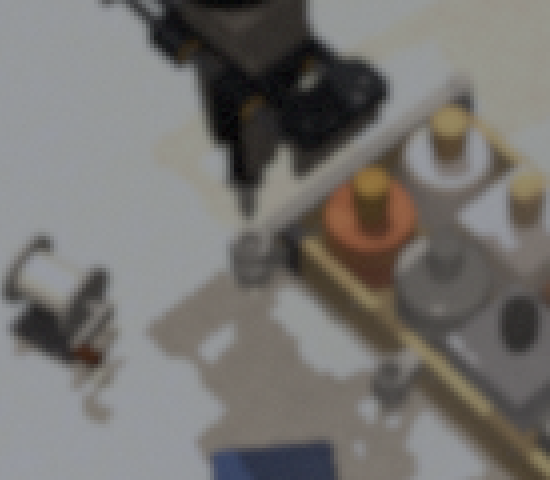

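```bash
python3 - <<'E'
import cv2
im=cv2.imread('pics/p4.png');cv2.imwrite('pics/p4z.png',cv2.resize(im[215:275,285:345],(600,600),interpolation=cv2.INTER_NEAREST))
E
```

```text
(no output)
```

View pics/p4z.png

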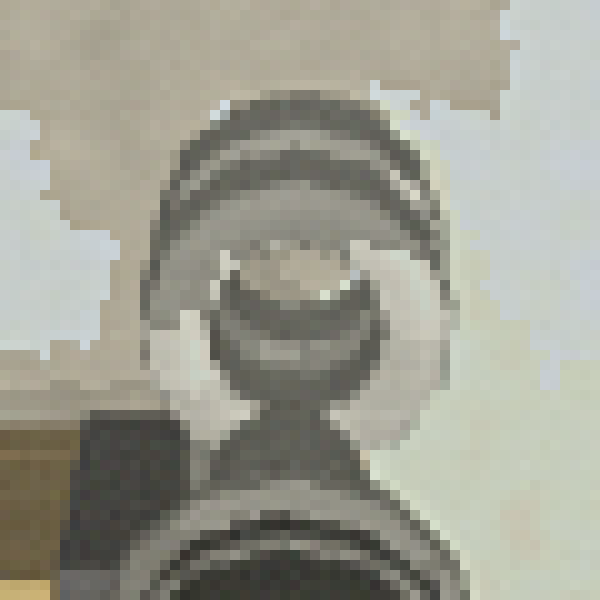

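Emit:
send_rows(series="0.0002 -0.0005 -0.01 0 0 0;0.0002 -0.0005 -0.02 0 0 0;0.0002 -0.0005 -0.026 0 0 0;0.0002 -0.0005 -0.031 0 0 0;0.0002 -0.0005 -0.036 0 0 0;0.0002 -0.0005 -0.041 0 0 0;0.0002 -0.0005 -0.045 0 0 0;0.0002 -0.0005 -0.045 0 0 0")

```text
time_s: 69.38
position: [0.6621, 0.1166, 0.0788]
ee_rot: [3.141, 0.0, -1.328]
ft_force: [-0.4, -0.5, -0.8]
opening: 0.0195
```

```bash
python3 - <<'E'
from h import *
go((.6623,.1172),-76.2);print(get_obs()['ft_force'],get_obs()['moment'])
E
```

```text
t 69.4 pos [0.6621 0.1166 0.0788] yaw -76.10  shift 0.0002 0.0006 turn -0.10
[-0.39652824 -0.54365993 -0.8144052 ] [0.0541493  0.00739225 0.00826283]
```

Emit:
send_rows(series="0 0.0003 -0.003 0 0 0;0 0.0003 -0.006 0 0 0;0 0.0003 -0.009 0 0 0;0 0.0003 -0.012 0 0 0;0 0.0003 -0.015 0 0 0;0 0.0003 -0.018 0 0 0;0 0.0003 -0.021 0 0 0;0 0.0003 -0.0235 0 0 0;0 0.0003 -0.0235 0 0 0")

```text
time_s: 70.5
position: [0.6622, 0.117, 0.0554]
ee_rot: [3.141, 0.0, -1.328]
ft_force: [0.3, -0.1, -0.6]
opening: 0.0199
```

```bash
python3 - <<'E'
from h import *
go((.6623,.1172),-76.2);print(get_obs()['ft_force'],get_obs()['moment'])
E
```

```text
t 70.5 pos [0.6622 0.117  0.0554] yaw -76.10  shift 0.0001 0.0002 turn -0.10
[ 0.34527412 -0.10187102 -0.59224849] [ 0.01152252  0.01047477 -0.02340786]
```

Threaded freely. Last millimetre, then release and withdraw.

Emit:
send_rows(series="0 0 -0.0007 0 0 0;0 0 -0.0013 0 0 0;0 0 -0.0016 0 0 0;0 0 -0.0016 0 0 0")

```text
time_s: 71.0
position: [0.6625, 0.117, 0.0544]
ee_rot: [-3.141, -0.0, -1.328]
ft_force: [0.6, -0.2, 1.1]
opening: 0.0196
```

Emit:
send_rows(series="0 0 0 0 0 0;0 0 0 0 0 0;0 0 0 0 0 0;0 0 0 0 0 0;0 0 0.02 0 0 0;0 0 0.05 0 0 0;0 0 0.1 0 0 0;0 0 0.15 0 0 0;0 0 0.2 0 0 0;0 0 0.2 0 0 0;0 0 0.2 0 0 0", fingers=0.046)

```text
time_s: 72.38
position: [0.6623, 0.117, 0.2547]
ee_rot: [-3.141, -0.0, -1.328]
ft_force: [0.5, 0.1, -1.1]
opening: 0.0462
```

```bash
python3 - <<'E'
from h import *
o=get_obs();print(o['time_s'],o['position'],o['ft_force'])
p=capture('wrist');save(p,'f1')
p=capture('scene');cv2.imwrite('pics/f1s.png',overlay(p,[],4)[900:1420,950:1750])
E
```

```text
72.375 [0.66232132 0.11696234 0.25468155] [ 0.46843834  0.05144863 -1.05741049]
```

View pics/f1.png

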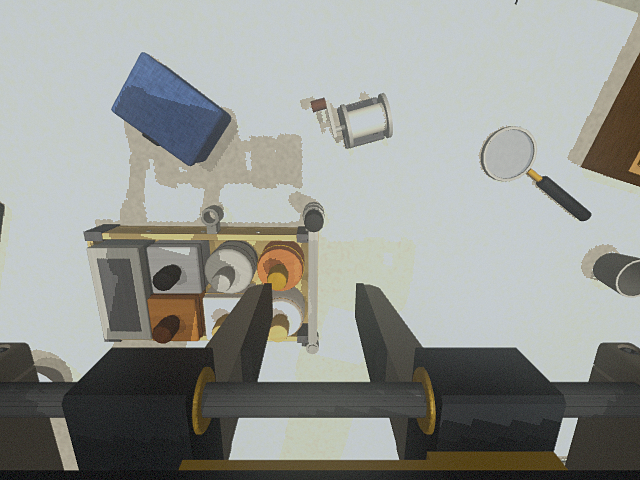

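View pics/f1s.png

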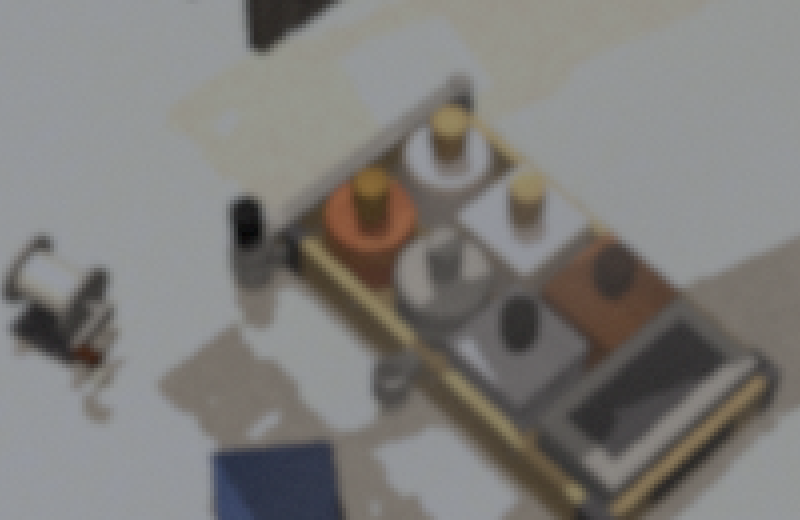

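Emit:
send_rows(series="-0.17 0.09 0.03 0 0 0;-0.17 0.09 0.03 0 0 0;-0.17 0.09 0.03 0 0 0;-0.17 0.09 0.03 0 0 0;-0.17 0.09 0.03 0 0 0;-0.17 0.09 0.03 0 0 0;-0.17 0.09 0.03 0 0 0")

```text
time_s: 73.35
position: [0.4931, 0.2062, 0.2833]
ee_rot: [3.14, -0.0, -1.33]
ft_force: [0.5, 0.4, 0.3]
opening: 0.0457
```

```bash
python3 inc.py tea_caddy spice_box mustard_box pewter_jar copper_jar stone_jar; python3 - <<'E'
from h import *
p=capture('wrist')
t=np.linspace(0,2*np.pi,40);L=[c2w(C,np.c_[100+11*np.cos(t),-141+11*np.sin(t),np.full(40,84)])]
im=overlay(p,gate_wires(C,0)+L,3);cv2.imwrite('pics/f2.png',cv2.resize(overlay(p,[],2),(800,600)))
u=proj(p,c2w(C,(100,-141,60)))[0]*3;x,y=int(u[0]),int(u[1]);cv2.imwrite('pics/f2z.png',cv2.resize(im[max(0,y-100):y+100,x-100:x+100],(600,600)))
E
```

```text
tea_caddy crate x 34.2 y 30.4 yaw -0.2 iou 0.96 [0.5576 0.2678 0.2372]
spice_box crate x -35.5 y 41.5 yaw -3.4 iou 0.92 [0.4872 0.262  0.1816]
mustard_box crate x -32.7 y -30.0 yaw 0.0 iou 0.96 [0.507  0.1932 0.2412]
pewter_jar crate x 32.7 y -34.9  iou 0.96 [0.5716 0.204 ]
copper_jar crate x 34.7 y -96.8  iou 0.94 [0.5883 0.1443]
stone_jar crate x -31.0 y -95.0  iou 0.89 [0.5241 0.1305]
```

View pics/f2.png

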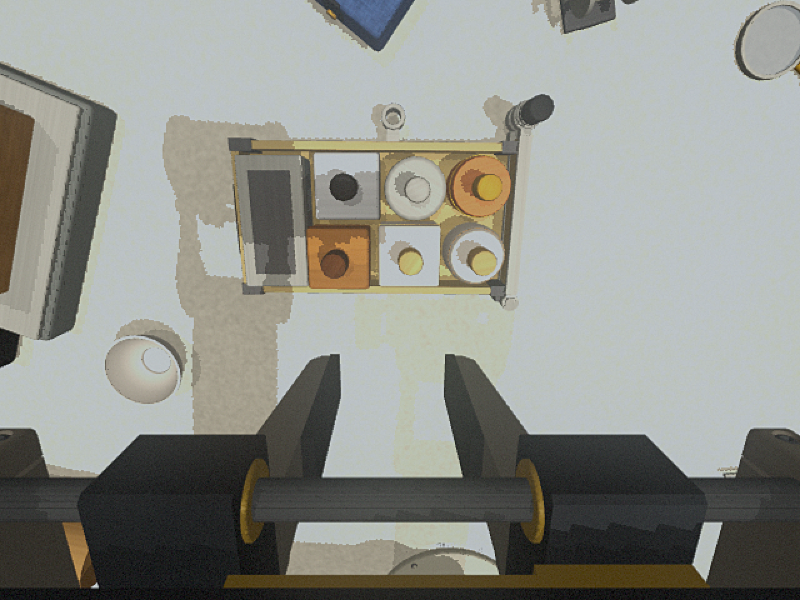

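View pics/f2z.png

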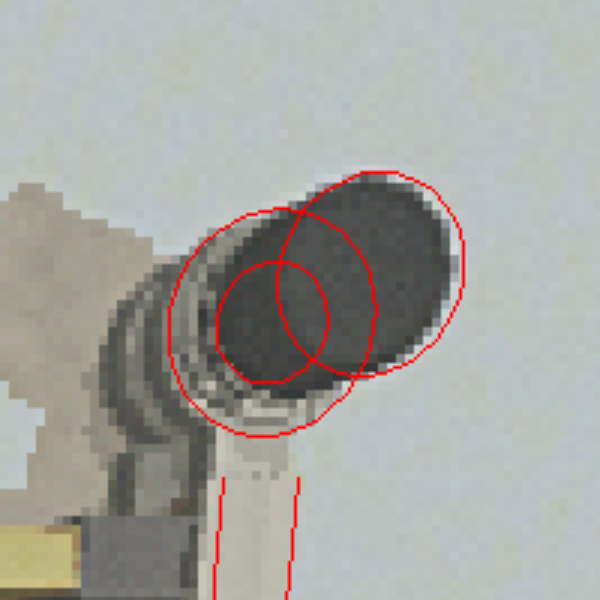

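```bash
python3 - <<'E'
from h import *
p=capture('wrist')
T=[]
for n,v in (('spice_box',(.4892,.2605,C[2]-.02)),('stone_jar',(.5235,.1295,0)),('tea_caddy',(.5576,.2678,C[2])),('mustard_box',(.507,.1932,C[2]))):
    m=sil(p,n,*v,.008);I=cv2.resize(cv2.cvtColor(p['color'],cv2.COLOR_RGB2BGR),None,fx=4,fy=4)
    cv2.drawContours(I,cv2.findContours(m,0,1)[0],-1,(0,0,255),1)
    h=S[n][2]/1e3+.008;t=np.linspace(0,7,40)
    for q in [np.c_[v[0]+S[n][3]/2e3*np.cos(t),v[1]+S[n][3]/2e3*np.sin(t),np.full(40,h+.035)]]: cv2.polylines(I,[np.int32(proj(p,q)*4+2)],False,(255,0,0),1)
    u=(proj(p,[v[0],v[1],.06])[0]*4).astype(int);T.append(I[u[1]-150:u[1]+150,u[0]-150:u[0]+150])
cv2.imwrite('pics/f3.png',np.vstack([np.hstack(T[:2]),np.hstack(T[2:])]))
E
```

```text
(no output)
```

View pics/f3.png

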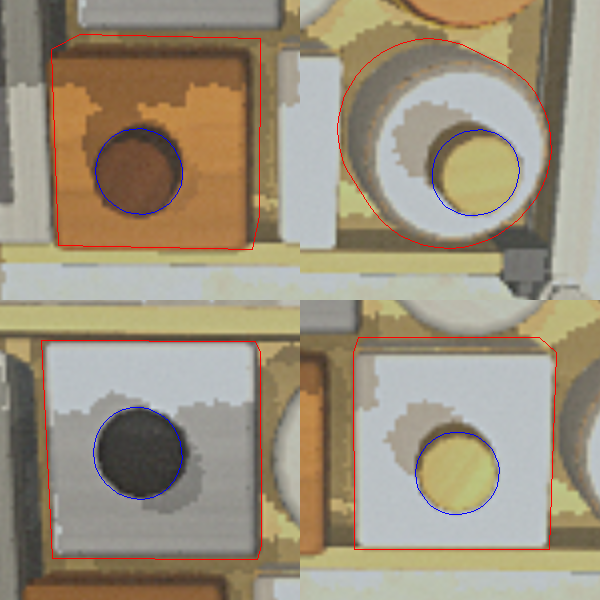

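```bash
python3 -c "
from h import *
o=get_obs();print(o['time_s'],o['ft_force']);print(finish_job())"
```

```text
73.8 [ 0.27411754 -0.23065123 -0.23780817]
the job is handed in; nothing more can be done
None
```

The job is handed in at about 74 s of the 210 s allowed. The oblong tin stayed in place, and I touched nothing else on the table.

**Packing:** All six loose things (tea caddy, spice box, mustard box, pewter, copper and stone jars) stand in the crate in a 2 × 3 block beside the tin. The last picture shows them upright.

**Gate:** My first push left the gate where it was. With the fingertips at about 32 mm they got past it without moving it; I did not find out how. I repeated the push at about 15 mm and it swung shut. The eyes then lined up to within about 1 mm in the wrist picture.

**Pin:** It threaded through both eyes with no noticeable resistance. The gripper was at the same height at release as when the pin was parked. The head's outline also matches the collar resting on the gate's eye.

**Checks that were off:**
- **Spice box:** It sits right up against the tin and may be turned by up to about 3°. Its fit overlapped less well (0.92) than the other boxes'.
- **Stone jar:** Its fit was the weakest (0.89), though the overlay still looks upright.
- **Tilt in the grip:** The pewter jar hung at about 9° and the copper jar at about 3°. I tilted the tool to right both before setting them down.

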